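# Load the splint warming plate with its isolator off

## Task

Switch the warming plate off at its isolator; then, before loading anything, take the infrared thermometer and hold it steady for three seconds, looking at the black spot in the middle of the plate from about 10 cm away, and lay it back flat on its mat. Lay every straight orange gutter shell on the plate, arch up, side by side and not on top of one another, and only then switch the isolator back on. Leave the other things on the counter where they are.

Things in the scene. Friction and masses are not known exactly. Their poses are not given: they have to be found in the camera images.
- isolator (a joint): angle of the isolator's lever: 0 = OFF stop (lever leans 0.6 rad towards the -x side of its box, the robot's side), 0.6 = upright, 1.2 = ON stop (leans 0.6 rad to the +x side, away from the robot). It is over-centre: the weighted lever falls by itself to whichever stop it leans towards, and needs only about 1.5 N at the knob to be pushed or pulled past upright
- isolator_pivot (a point): lever pivot on the fixed isolator box (120 x 70 mm grey box, 35 mm tall, low on the counter, left or right of the plate): the point is the middle of the box's top, 35 mm above the counter; x is the direction in which the lever swings from OFF to ON, z up. The lever is a 12 mm steel rod with a black cylindrical knob 26 mm across and 26 mm tall at its end; the knob's centre is 65 mm and its top 78 mm from the pivot
- isolator_knob (a point): centre of the black knob at the end of the isolator's lever; moves with the lever
- plate_spot (a point): centre of the black spot (disc 60 mm across, flush) in the middle of the top face of the warming plate, a fixed flat aluminium slab 200 mm (x) by 220 mm (y), its top 12 mm above the counter, without a rim; x and y run along its sides, z up
- mat_top (a point): middle of the top face of the black rubber mat on which the thermometer lies: fixed, 170 mm (x) by 100 mm (y), 6 mm thick
- wand_grip (a point): infrared thermometer, loose: centre of its handle, a grey bar 120 mm long (x), 30 mm wide (y), 30 mm tall, lying flat, so this point is 15 mm above what it lies on. A white head (about 60 mm long, 36 mm wide, top 75 mm above the underside) stands at the +x end: it begins 40 mm in front of this point. 130 g
- wand_lens (a point): middle of the thermometer's lens, on the head: 87.7 mm in +x and 12.3 mm in +z of the handle's centre. This point's own x axis is the line of sight: forwards and 45 degrees downwards when the handle is level, so a level handle sees the spot from above at a slant
- shell1_center (a point): orange gutter shell, loose (three or four of the four are present, all alike): a straight arched channel 84 mm long (x), 50 mm wide (y), 32 mm high, wall 4 mm, standing arch up on its two long edges; its sides are vertical up to 18 mm; the point is half-way up on its middle (16 mm above what it stands on). 70 g
- shell2_center (a point): orange gutter shell, loose (three or four of the four are present, all alike): a straight arched channel 84 mm long (x), 50 mm wide (y), 32 mm high, wall 4 mm, standing arch up on its two long edges; its sides are vertical up to 18 mm; the point is half-way up on its middle (16 mm above what it stands on). 70 g
- shell3_center (a point): orange gutter shell, loose (three or four of the four are present, all alike): a straight arched channel 84 mm long (x), 50 mm wide (y), 32 mm high, wall 4 mm, standing arch up on its two long edges; its sides are vertical up to 18 mm; the point is half-way up on its middle (16 mm above what it stands on). 70 g
- shell4_center (a point): orange gutter shell, loose (three or four of the four are present, all alike): a straight arched channel 84 mm long (x), 50 mm wide (y), 32 mm high, wall 4 mm, standing arch up on its two long edges; its sides are vertical up to 18 mm; the point is half-way up on its middle (16 mm above what it stands on). 70 g
- elbow_shell: bystander: large orange elbow shell, an open-topped channel bent square into an L, each arm 135 mm long over the corner, 75 mm wide and 45 mm high; origin on the underside at the corner; not to be moved
- bar1: bystander: aluminium outrigger bar, 160 x 16 x 8 mm with an upturned end; not to be moved
- bar2: bystander: aluminium outrigger bar like the other; not to be moved
- cork_block: bystander: cork sanding block, 90 x 50 x 35 mm; origin under its centre; not to be moved
- deburrer: bystander: deburring tool with a green handle, 150 mm long, lying behind the plate; not to be moved
- cleaner: bystander: bottle of surface cleaner, 64 mm across, 170 mm tall; not to be moved
- rivet_pot: bystander: open steel pot, 80 mm across, 70 mm tall; not to be moved
Things that resemble listed ones, but are neither listed nor needed, are in the scene too. Of the things shaped like the part that bears isolator, the grey one is meant. What is shaped like the part that bears shell3_center but purple is not meant.

How it is judged:
By the outcome, as a careful person would: the job done as asked, in the order asked, and still so for the second after the job is handed in, with the robot touching nothing.
Of shell1, shell2, shell3, shell4 only 3 to 4 are there at a start; the rules pass over those that are not, and their reading is None.
At some moment in a run one of shell1, shell2, shell3, shell4 may be knocked a few centimetres aside while the robot is not near it.
It also fails if it takes over 192 s, if anything falls off the work surface, if the arm or the gripper's body presses on something with over 40 N, if the wrist force passes 120 N, or if a joint passes its speed limit or range.

## Robot

A 6-joint arm with a two-finger parallel gripper is mounted at the origin on the work surface. World frame = base frame: x ahead of the robot, y to its left, z up, the work surface at z = 0. Lengths are in m, angles in rad, forces in N, time in s.
With the tool pointing down it reaches from about 0.425 to 0.925 m from the base axis. Payload 12.5 kg.
Tool frame: the origin (TCP) lies midway between the tips of the shut fingers; the grasp point (between the pads) lies 19 mm behind it (bot.pinch_z is the distance from the TCP to the grasp point, in m); x points along the fingers, z is the direction in which the jaws open and shut, and the axes are right-handed (so a half turn about x gives the same grasp; the last joint's range is limited). The gripper opens to 85 mm and grips with 20 to 120 N. Pads are 22 mm wide; open, the fingers measure 114 mm over their backs; the gripper's body (76 mm by 85 mm) begins 54 mm behind the grasp point. The pads swing forward as they close: fully open they stand 13 mm farther back than shut.
Start: joints at [1.202, 0.491, 1.559, -0, 1.092, -0.106], TCP at [0.162, 0.604, 0.231] pointing down, gripper open.
Joint ranges: [-3.1, 3.1], [-0.84, 2.19], [0.05, 2.79], [-1.13, 4.28], [0.06, 2.93], [-2.69, 2.69]. Speed limits (rad/s): [2.22, 2.22, 2.79, 3.14, 3.14, 3.14].

## Interface

Orientations are given as a unit quaternion [x, y, z, w].
In Python, from workcell import bot gives the robot as it stands. The module is installed in compiled form; this text tells all that it offers.
- The arm moves only by the tool arm_command, never from a script. Its argument "series" is a list of rows, each an object with "travel": the shift along the tool's x, y, z as a fraction of full scale, a list of three; "yaw": the turn about the tool's x as a fraction of full scale. A call has 1 to 20 rows; each row is the pose to reach, as a shift and turn from the pose commanded when the call began, along the tool's axes at that moment; what a row does not reach only later rows make up. Full scale, the value 1, is 0.3 m for a shift and 30 degrees for a turn. A row lasts 1/10 s, in which the tool goes at most 50 mm and 8.59 degrees, less where a joint would pass 70% of its speed; a pose out of reach is approached as far as the arm can. A call with a number of a shift or a turn outside -1 to 1 is refused whole. A call with a gripper value outside its range is refused whole. "grip" is the opening, from 0 (shut) to 1 (fully open), set as the call begins (left out, the last holds). The fingers move at their own pace and stop on an object; "force" is the grip in N (left out, the last holds). Time passes only in rows, so rows that repeat a pose let the fingers close. It gives the time, the measured TCP pose, the force and the opening at its end, in the units of the state.
- bot.get_obs(): the state, without advancing time (a new reading comes with each control period).
- bot.capture(name): name is "scene" or "side" or "wrist"; returns the picture (480x640x3 uint8, blue, green, red); there is no depth.
- bot.calibration(name): a dict with "camera_matrix" (3x3 intrinsics, pixels), "camera_from_world" (4x4, takes a point from world to camera coordinates). Camera axes: x right, y down, z forward; pixel columns grow to the right and rows downward; lengths in m; the calibration is good to about 2 mm. A picture is of the moment at which its call begins: read the wrist's pose just before it. calibration takes no time and is no camera call; for the wrist camera it gives the pose at the moment of the call.
- bot.finish_job(): hands the job in, once; it reports no verdict.
Trained networks look in the newest picture that a camera, given by its name, has taken for a name from the list of things; names that differ only in an ending like _2 or _b are one class to them, and where a whole thing is asked for, a point or a joint stands for the part that bears it (a point fixed in the world has none). Each returns a list of dicts, best first, with "conf" (0 to 1); they miss things now and then, are a little off and sometimes report something else, mostly with a low value. They report only what shows in the picture. A call takes as long as a camera call. They do not tell look-alikes from the thing itself.
- bot.look_for(camera, target): "at" ([x, y, z] in m, in world coordinates, good to about 4 mm: the middle of the surface that is visible of it).
The state is a dict: "t": time; "q": joint angles; "joint_velocities": joint speeds; "tau": joint torques, N m; "ee_pos": TCP position; "ee_rot": TCP orientation; "ft_force": force on the tool from outside, world axes, zero at the start; "torque": the same for the moment, N m; "opening": opening from 0.0 (shut) to 1.0 (fully open).
Only numpy, scipy, OpenCV 4.12 (cv2) and the standard library are available. Lean on these libraries where they do the work, as an engineer would, in place of code of your own. Each camera call takes 0.05 s, during which the arm holds its last target. There are 200 camera calls.

## Working session

There is one attempt and no reset: what is moved stays moved. The work goes in short steps, Python scripts to look and compute and a tool call to move; the robot and the scene stay as the last step left them, time stands still between calls to the robot, and variables do not carry over. Pictures are saved under pics/ and viewed, about 12 in all and at most 16, crops included, and the job is handed in when it is done.

Besides the shell and the picture viewer there is one more tool, called by a JSON object that holds its "name" and its "arguments". arm_command: Moves the arm, as the interface text tells. Shift numbers are shares of 0.3 m and turn numbers shares of 30 degrees, none past 1 either way. Its arguments: {"type":"object","properties":{"series":{"type":"array","items":{"type":"object","properties":{"travel":{"type":"array","items":{"type":"number","minimum":-1,"maximum":1}},"yaw":{"type":"number","minimum":-1,"maximum":1}}}},"grip":{"type":"number"},"force":{"type":"number"}},"required":["series"]}

```bash
mkdir -p pics; cat > h.py <<'E'
import numpy as np, cv2
from workcell import bot
from scipy.spatial.transform import Rotation as R
def proj(cam,p):
    c=bot.calibration(cam);T=np.array(c["camera_from_world"]);K=np.array(c["camera_matrix"])
    q=T[:3,:3]@np.array(p)+T[:3,3];u=K@q;return (u[:2]/u[2]).round(0)
def ray(cam,uv,z):
    c=bot.calibration(cam);T=np.array(c["camera_from_world"]);K=np.array(c["camera_matrix"])
    d=T[:3,:3].T@np.linalg.solve(K,[uv[0],uv[1],1]);o=-T[:3,:3].T@T[:3,3]
    return o+d*(z-o[2])/d[2]
def st():
    o=bot.get_obs();M=R.from_quat(o["ee_rot"]).as_matrix()
    print("t",round(o["t"],2),"p",np.round(o["ee_pos"],4),"open",round(o["opening"],3),"F",np.round(o["ft_force"],1));print(M.round(3));return np.array(o["ee_pos"]),M
E
python3 - <<'E'
from h import *
st()
for c in("scene","side"):
    cv2.imwrite(f"pics/{c}0.png",bot.capture(c))
    for n in("isolator","isolator_knob","isolator_pivot","plate_spot","mat_top","wand_grip","wand_lens","shell1_center","elbow_shell","cork_block"):
        for d in bot.look_for(c,n)[:7]:
            print(c,n,round(d["conf"],2),np.round(d["at"],3),proj(c,d["at"]))
E
```

```text
t 0.0 p [0.1623 0.6033 0.2307] open 1.0 F [-0.4  0.3 -0. ]
[[-0.    -0.966  0.26 ]
 [-0.001  0.26   0.966]
 [-1.     0.    -0.001]]
scene isolator 0.71 [0.229 0.337 0.086] [425. 161.]
scene isolator 0.58 [0.482 0.311 0.098] [430. 229.]
scene isolator_knob 0.64 [0.233 0.343 0.091] [428. 162.]
scene isolator_knob 0.54 [0.483 0.314 0.1  ] [431. 229.]
scene isolator_pivot 0.94 [0.256 0.332 0.039] [421. 179.]
scene isolator_pivot 0.62 [0.466 0.312 0.036] [425. 237.]
scene plate_spot 0.88 [0.642 0.014 0.016] [322. 298.]
scene plate_spot 0.52 [ 0.443 -0.336  0.006] [197. 239.]
scene plate_spot 0.52 [ 0.465 -0.35   0.04 ] [189. 239.]
scene mat_top 0.92 [ 0.446 -0.337  0.005] [197. 240.]
scene mat_top 0.36 [0.763 0.223 0.005] [405. 341.]
scene mat_top 0.17 [0.821 0.005 0.026] [321. 362.]
scene wand_grip 0.69 [ 0.467 -0.352  0.036] [189. 240.]
scene wand_lens 0.82 [ 0.468 -0.351  0.037] [189. 241.]
scene wand_lens 0.47 [0.762 0.225 0.003] [405. 341.]
scene wand_lens 0.44 [0.463 0.312 0.036] [425. 236.]
scene shell1_center 0.81 [ 0.434 -0.119  0.026] [273. 232.]
scene shell1_center 0.51 [0.481 
[... 540 characters left out ...]
72 [ 0.632 -0.     0.01 ] [351. 248.]
side plate_spot 0.67 [ 0.364 -0.024  0.034] [249. 266.]
side plate_spot 0.23 [ 0.461 -0.365  0.038] [318. 383.]
side mat_top 0.56 [ 0.425 -0.38   0.005] [303. 401.]
side wand_grip 0.98 [ 0.459 -0.365  0.034] [317. 384.]
side wand_lens 0.71 [ 0.455 -0.365  0.035] [315. 384.]
side shell1_center 0.74 [ 0.426 -0.128  0.027] [282. 297.]
side elbow_shell 0.79 [0.597 0.473 0.021] [301. 141.]
side elbow_shell 0.66 [0.465 0.309 0.088] [267. 161.]
side cork_block 0.93 [ 0.364 -0.022  0.034] [249. 265.]
side cork_block 0.64 [ 0.634 -0.001  0.01 ] [351. 248.]
side cork_block 0.63 [ 0.428 -0.378  0.003] [304. 400.]
side cork_block 0.38 [0.763 0.222 0.003] [373. 188.]
```

View pics/scene0.png

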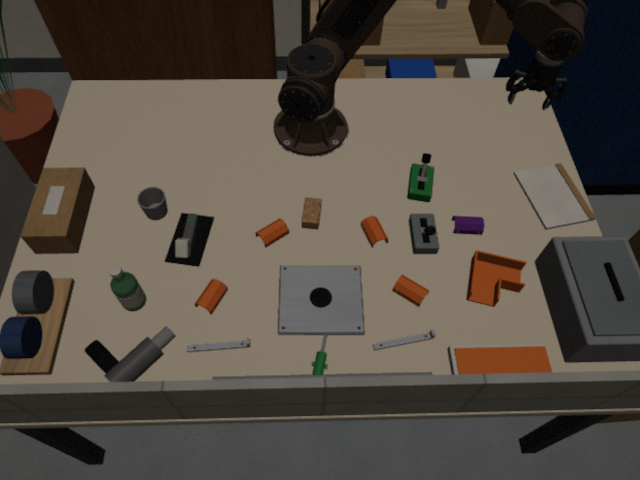

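View pics/side0.png

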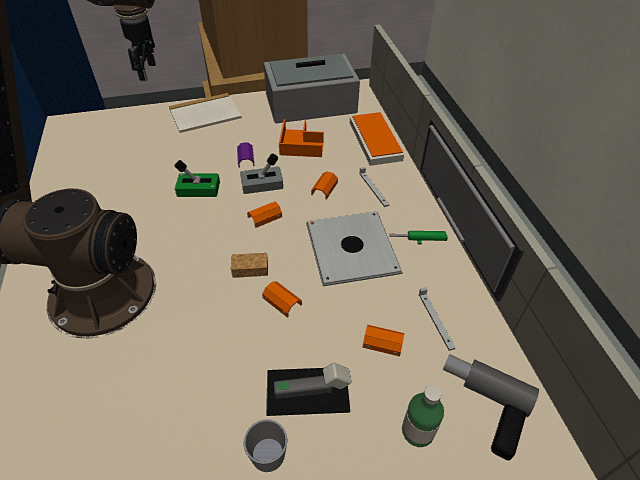

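Scene picture: the grey isolator at (425,235) has its lever leaning to +x, so it is ON. The green one at (421,182) is a look-alike. There are four orange straight shells at (273,232), (375,231), (411,290) and (212,296); the purple one at (468,225) is not meant. The plate spot is at (321,298) and the wand at (189,240). Next I fit the poses from silhouettes in both cameras.

```bash
cat > fit.py <<'E'
from h import *
from scipy.optimize import minimize
def shell_pts():
    p=[]
    for x in(-.042,.042):
        for y in(-.025,.025): p.append((x,y,-.016))
        for a in np.linspace(0,np.pi,13): p.append((x,.025*np.cos(a),.002+.014*np.sin(a)))
    return [np.array(p)]
def box(a,b): return np.array([(x,y,z) for x in(a[0],b[0]) for y in(a[1],b[1]) for z in(a[2],b[2])])
def pose(P,v,z): 
    c,s=np.cos(v[2]),np.sin(v[2]); return P@np.array([[c,s,0],[-s,c,0],[0,0,1]])+[v[0],v[1],z]
def sil(cam,parts,v,z):
    c=bot.calibration(cam);T=np.array(c["camera_from_world"]);K=np.array(c["camera_matrix"])
    m=np.zeros((480*4,640*4),np.uint8)
    for P in parts:
        q=pose(P,v,z)@T[:3,:3].T+T[:3,3];u=q@K.T;u=u[:,:2]/u[:,2:]
        cv2.fillConvexPoly(m,cv2.convexHull(((u+.5)*4).round().astype(np.int32)),1)
    return m
def orange(im):
    h=cv2.cvtColor(im,cv2.COLOR_BGR2HSV);return cv2.inRange(h,(3,150,60),(14,255,255))
def blob(m,uv):
    n,l,s,c=cv2.connectedComponentsWithStats(m)
    i=1+np.argmin([np.hypot(*(c[k]-uv))+(1e4 if s[k][4]<60 else 0) for k in range(1,n)])
    return cv2.resize((l==i).astype(np.uint8),None,fx=4,fy=4,interpolation=cv2.INTER_NEAREST)
def fit(masks,parts,z,xy,yaws):
    def cost(v):
        r=0
        for c,m in masks.items():
            s=sil(c,parts,v,z);r+=1-(s&m).sum()/max(1,(s|m).sum())
        return r/len(masks)
    best=None
    for y in yaws:
        o=minimize(cost,[*xy,y],method="Nelder-Mead",options=dict(initial_simplex=np.array([[*xy,y],[xy[0]+.012,xy[1],y],[xy[0],xy[1]+.012,y],[xy[0],xy[1],y+.3]]),maxiter=90,xatol=2e-4,fatol=1e-4))
        if best is None or o.fun<best.fun: best=o
    return best
def fit_shell(ims,xy,z=.016,yaws=np.arange(4)*np.pi/4):
    ms={c:blob(orange(im),proj(c,[*xy,z])) for c,im in ims.items()}
    return fit(ms,shell_pts(),z,xy,yaws)
E
cat > run1.py <<'E'
from fit import *
ims={c:cv2.imread(f"pics/{c}0.png") for c in("scene","side")}
for uv in((273,232),(375,231),(411,290),(212,296)):
    xy=ray("scene",uv,.022)[:2]; o=fit_shell(ims,xy); print("shell",o.x.round(4),"deg",np.degrees(o.x[2]).round(1),"cost",round(o.fun,3))
    for c in ims:
        o1=fit_shell({c:ims[c]},o.x[:2],yaws=[o.x[2]]);print("   ",c,o1.x.round(4))
# plate spot
for c,uv in(("scene",(321,298)),("side",(352,244))):
    g=cv2.cvtColor(ims[c],cv2.COLOR_BGR2GRAY);b=blob(cv2.inRange(g,0,60),uv);M=cv2.moments(b,True)
    print("spot",c,ray(c,(M["m10"]/M["m00"]/4-.5,M["m01"]/M["m00"]/4-.5),.012).round(4))
# crops
a=cv2.resize(ims["scene"][190:270,380:480],(400,320),interpolation=3);b=cv2.resize(ims["side"][140:220,220:320],(400,320),interpolation=3)
c=cv2.resize(ims["scene"][205:275,155:225],(400,400),interpolation=3)[:280];c=cv2.resize(ims["scene"][208:264,152:222],(400,280)[:2] if 0 else (350,280),interpolation=3);d=cv2.resize(ims["side"][358:422,260:360],(438,280),interpolation=3)
out=np.zeros((600,800,3),np.uint8);out[:320,:400]=a;out[:320,400:]=b;out[320:,:350]=c;out[320:,362:800]=d
cv2.imwrite("pics/crop1.png",out)
E
python3 run1.py
```

```text
shell [ 0.4265 -0.1211  2.1898] deg 125.5 cost 0.188
    scene [ 0.4258 -0.1214  2.1912]
    side [ 0.4265 -0.1211  2.1898]
shell [0.4292 0.175  0.3169] deg 18.2 cost 0.205
    scene [0.4236 0.1752 0.3089]
    side [0.431  0.1754 0.3167]
shell [0.6209 0.2555 0.9106] deg 52.2 cost 0.232
    scene [0.617  0.2557 1.0058]
    side [0.623  0.258  0.9442]Traceback (most recent call last):
  File "run1.py", line 4, in <module>
    xy=ray("scene",uv,.022)[:2]; o=fit_shell(ims,xy); print("shell",o.x.round(4),"deg",np.degrees(o.x[2]).round(1),"cost",round(o.fun,3))
                                   ~~~~~~~~~^^^^^^^^
  File "fit.py", line 38, in fit_shell
    return fit(ms,shell_pts(),z,xy,yaws)
  File "fit.py", line 33, in fit
    o=minimize(cost,[*xy,y],method="Nelder-Mead",options=dict(initial_simplex=np.array([[*xy,y],[xy[0]+.012,xy[1],y],[xy[0],xy[1]+.012,y],[xy[0],xy[1],y+.3]]),maxiter=90,xatol=2e-4,fatol=1e-4))
    res = _minimize_neldermead(fun, x0, args, callback, bounds=bounds,
                               **options)
    fsim[j] = func(sim[j])
              ~~~~^^^^^^^^
    fx = function(np.copy(x), *(wrapper_args + args))
  File "fit.py", line 29, in cost
    s=sil(c,parts,v,z);r+=1-(s&m).sum()/max(1,(s|m).sum())
  File "fit.py", line 13, in sil
    c=bot.calibration(cam);T=np.array(c["camera_from_world"]);K=np.array(c["camera_matrix"])
ValueError: time passes only in moves, steps and waits
```

```bash
python3 - <<'E'
s=open('h.py').read()
s=s.replace("def proj(","""_C={}
def cal(cam):
    if cam=="wrist": return bot.calibration(cam)
    if cam not in _C: _C[cam]=bot.calibration(cam)
    return _C[cam]
def proj(""",1)
a,b=s.split("def proj(");s=a+"def proj("+b.replace("bot.calibration(cam)","cal(cam)")
open('h.py','w').write(s)
f=open('fit.py').read().replace("bot.calibration(cam)","cal(cam)").replace("(3,150,60),(14,255,255)","(2,110,25),(17,255,255)")
open('fit.py','w').write(f)
E
python3 run1.py
```

```text
shell [ 0.4258 -0.1209  2.1887] deg 125.4 cost 0.122
    scene [ 0.4252 -0.1219  2.1763]
    side [ 0.4259 -0.1202  2.1894]
shell [0.429  0.1738 0.3144] deg 18.0 cost 0.136
    scene [0.4264 0.1738 0.3173]
    side [0.4303 0.1744 0.3128]
shell [0.6204 0.2554 0.9208] deg 52.8 cost 0.144
    scene [0.619  0.255  0.9416]
    side [0.622  0.2572 0.9115]
shell [ 0.6283 -0.2821  2.6604] deg 152.4 cost 0.094
    scene [ 0.6262 -0.2824  2.6445]
    side [ 0.6286 -0.2821  2.6473]
spot scene [0.6368 0.0103 0.012 ]
spot side [0.6378 0.011  0.012 ]
```

View pics/crop1.png

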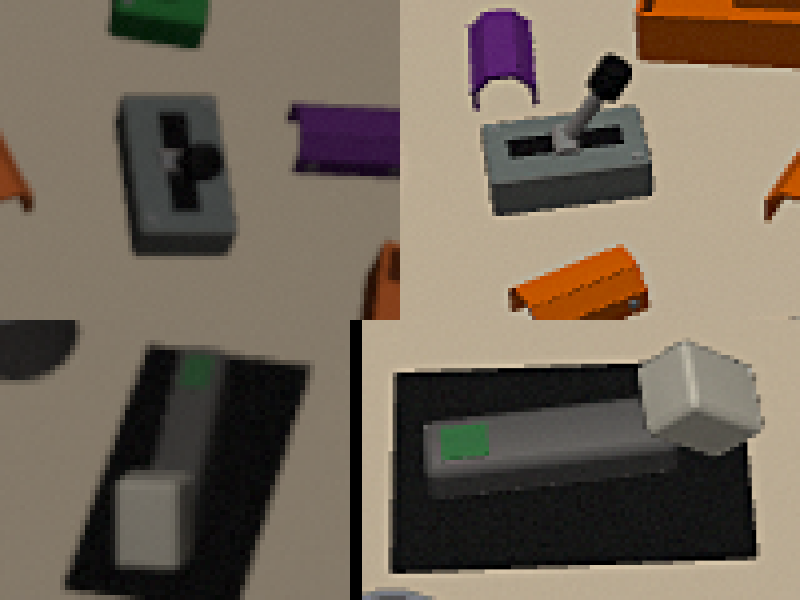

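Enlarged crop: the box at (424,231) is the grey isolator, and its knob is displaced to +x, so it is ON. The wand lies on the mat with its head toward +x.

```bash
cat >> h.py <<'E'
def tri(uvs):
    A=[];b=[]
    for cam,uv in uvs.items():
        c=cal(cam);T=np.array(c["camera_from_world"]);K=np.array(c["camera_matrix"])
        d=T[:3,:3].T@np.linalg.solve(K,[uv[0],uv[1],1]);d/=np.linalg.norm(d);o=-T[:3,:3].T@T[:3,3];P=np.eye(3)-np.outer(d,d);A.append(P);b.append(P@o)
    return np.linalg.solve(sum(A),sum(b))
def go(tgt,jaw=None):
    "travel fractions and yaw fraction to TCP tgt, jaw axis heading in deg (mod 180)"
    p,M=st(); f=M.T@(np.array(tgt)-p)/.3; y=0
    if jaw is not None:
        cur=np.degrees(np.arctan2(M[1,2],M[0,2])); d=(jaw-cur+90)%180-90; y=-d/30
    print("->",np.round(tgt,3),"travel",f.round(3),"yaw",round(y,3)); return f,y
E
python3 - <<'E'
from h import *
print("piv",ray("scene",(424,231),.035).round(4),ray("side",(261.5,176.3),.035).round(4),tri({"scene":(424,231),"side":(261.5,176.3)}).round(4))
print("knob",tri({"scene":(431.2,230.5),"side":(272.2,159.2)}).round(4))
a,b=ray("scene",(380+173/4,190+113/4),.035),ray("scene",(380+187/4,190+210/4),.035);print("slot",a.round(3),b.round(3),np.degrees(np.arctan2(*(b-a)[1::-1])))
a,b=[ray("side",(220+u/4,140+v/4),.035) for u,v in((108,149),(221,132))];print("slot side",a.round(3),b.round(3),np.degrees(np.arctan2(*(b-a)[1::-1])))
print("wand rear",ray("scene",(192,214),.036).round(3),ray("side",(275.8,387),.036).round(3))
print("plate corners",[ray("scene",u,.012)[:2].round(3) for u in((279,267),(361,265),(364,332),(279,333))])
print("mat",[ray("scene",(152+u/5,208+v/5),.006)[:2].round(3) for u,v in((150,25),(312,47),(240,280),(68,268))])
print("mat side",[ray("side",(260+u/4.38,358+v/4.38),.006)[:2].round(3) for u,v in((31,54),(383,40),(395,238),(30,252))])
go([.6,.33,.2],90)
E
```

```text
piv [0.4451 0.3133 0.035 ] [0.4437 0.309  0.035 ] [0.4436 0.3138 0.0317]
knob [0.4794 0.317  0.0872]
slot [0.401 0.318 0.035] [0.484 0.315 0.035] -1.4122137296111346
slot side [0.401 0.314 0.035] [0.486 0.315 0.035] 0.6838262418176733
wand rear [ 0.376 -0.353  0.036] [ 0.375 -0.354  0.036]
plate corners [array([ 0.543, -0.101]), array([0.541, 0.128]), array([0.74, 0.12]), array([ 0.738, -0.099])]
mat [array([ 0.35, -0.39]), array([ 0.367, -0.293]), array([ 0.526, -0.321]), array([ 0.516, -0.418])]
mat side [array([ 0.364, -0.298]), array([ 0.534, -0.328]), array([ 0.514, -0.425]), array([ 0.348, -0.396])]
t 1.1 p [0.1624 0.6036 0.2313] open 0.999 F [-0.2  0.1  0.5]
[[ 0.    -0.966  0.26 ]
 [ 0.     0.26   0.966]
 [-1.     0.     0.   ]]
-> [0.6  0.33 0.2 ] travel [ 0.104 -1.646 -0.502] yaw -0.502
```

{"name": "arm_command", "arguments": {"series": [{"travel":[0,-0.85,-0.27],"yaw":-0.5},{"travel":[0,-0.85,-0.27],"yaw":-0.5},{"travel":[0,-0.85,-0.27],"yaw":-0.5},{"travel":[0,-0.85,-0.27],"yaw":-0.5},{"travel":[0,-0.85,-0.27],"yaw":-0.5},{"travel":[0,-0.85,-0.27],"yaw":-0.5},{"travel":[0,-0.85,-0.27],"yaw":-0.5}], "grip": 0}}

```text
t: 1.8
ee_pos: [0.3898, 0.4575, 0.2313]
ee_rot: [-0.499, 0.501, 0.499, 0.501]
ft_force: [-0.3, 0.7, -0.4]
opening: 0.002
```

```bash
python3 -c "
from h import *
go([.55,.315,.15],90);go([.55,.315,.08],90)"
```

```text
t 1.8 p [0.3898 0.4575 0.2313] open 0.002 F [-0.3  0.7 -0.4]
[[ 0.    -1.     0.005]
 [-0.     0.005  1.   ]
 [-1.    -0.    -0.   ]]
-> [0.55  0.315 0.15 ] travel [ 0.271 -0.536 -0.473] yaw -0.009
t 1.8 p [0.3898 0.4575 0.2313] open 0.002 F [-0.3  0.7 -0.4]
[[ 0.    -1.     0.005]
 [-0.     0.005  1.   ]
 [-1.    -0.    -0.   ]]
-> [0.55  0.315 0.08 ] travel [ 0.504 -0.536 -0.473] yaw -0.009
```

{"name": "arm_command", "arguments": {"series": [{"travel":[0.1,-0.535,-0.475]},{"travel":[0.1,-0.535,-0.475]},{"travel":[0.1,-0.535,-0.475]},{"travel":[0.1,-0.535,-0.475]},{"travel":[0.3,-0.535,-0.475]},{"travel":[0.52,-0.535,-0.475]},{"travel":[0.52,-0.535,-0.475]},{"travel":[0.52,-0.535,-0.475]},{"travel":[0.52,-0.45,-0.475]},{"travel":[0.52,-0.38,-0.475]},{"travel":[0.52,-0.31,-0.475]},{"travel":[0.52,-0.25,-0.475]},{"travel":[0.52,-0.2,-0.475]},{"travel":[0.52,-0.18,-0.475]},{"travel":[0.52,-0.18,-0.475]},{"travel":[0.52,-0.3,-0.475]},{"travel":[0.2,-0.3,-0.475]},{"travel":[0,-0.3,-0.475]},{"travel":[0,-0.3,-0.475]}]}}

```text
$.series[0]: bad value
```

```bash
python3 - <<'E'
from fit import *
im=bot.capture("side");cv2.imwrite("pics/side1.png",im)
cv2.imwrite("pics/c2.png",cv2.resize(im[130:220,160:320],(640,360),interpolation=3))
go([.42,-.353,.2],90+np.degrees(np.arctan2(-.03,.17)))
E
```

```text
t 1.85 p [0.3884 0.4584 0.2312] open 0.002 F [-0.5 -0.4  0.5]
[[-0.    -1.     0.003]
 [ 0.     0.003  1.   ]
 [-1.     0.     0.   ]]
-> [ 0.42  -0.353  0.2  ] travel [ 0.104 -0.114 -2.704] yaw 0.327
```

View pics/c2.png

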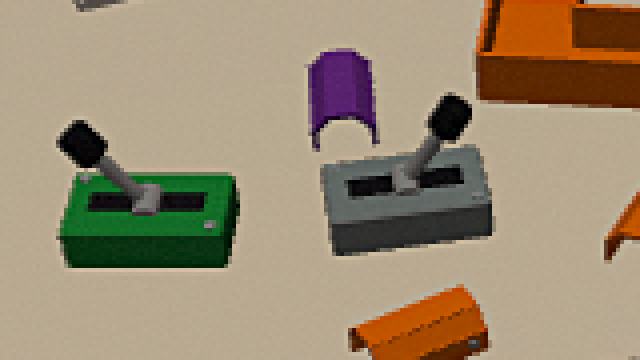

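The call was refused because yaw is required in every row. The lever is still ON, so I repeat the call with yaw.

{"name": "arm_command", "arguments": {"series": [{"travel":[0.1,-0.535,-0.475],"yaw":0},{"travel":[0.1,-0.535,-0.475],"yaw":0},{"travel":[0.1,-0.535,-0.475],"yaw":0},{"travel":[0.1,-0.535,-0.475],"yaw":0},{"travel":[0.3,-0.535,-0.475],"yaw":0},{"travel":[0.52,-0.535,-0.475],"yaw":0},{"travel":[0.52,-0.535,-0.475],"yaw":0},{"travel":[0.52,-0.535,-0.475],"yaw":0},{"travel":[0.52,-0.45,-0.475],"yaw":0},{"travel":[0.52,-0.38,-0.475],"yaw":0},{"travel":[0.52,-0.31,-0.475],"yaw":0},{"travel":[0.52,-0.25,-0.475],"yaw":0},{"travel":[0.52,-0.2,-0.475],"yaw":0},{"travel":[0.52,-0.18,-0.475],"yaw":0},{"travel":[0.52,-0.18,-0.475],"yaw":0},{"travel":[0.52,-0.3,-0.475],"yaw":0},{"travel":[0.2,-0.3,-0.475],"yaw":0},{"travel":[0,-0.3,-0.475],"yaw":0},{"travel":[0,-0.3,-0.475],"yaw":0}]}}

```text
t: 3.75
ee_pos: [0.478, 0.3166, 0.2275]
ee_rot: [-0.5, 0.5, 0.5, 0.5]
ft_force: [0.7, -0.2, 0.9]
opening: 0.002
```

```bash
python3 - <<'E'
from fit import *
bot.capture("side")
for n in("isolator_knob","isolator"):
    for d in bot.look_for("side",n)[:3]: print(n,round(d["conf"],2),np.round(d["at"],3))
im=bot.capture("side");cv2.imwrite("pics/side1.png",im)
cv2.imwrite("pics/c3.png",cv2.resize(im[130:220,160:320],(640,360),interpolation=3))
go([.42,-.353,.2],90+np.degrees(np.arctan2(-.03,.17)))
E
```

```text
isolator_knob 0.71 [0.432 0.162 0.026]
isolator_knob 0.51 [0.411 0.31  0.089]
isolator_knob 0.42 [0.226 0.332 0.089]
isolator 0.44 [0.407 0.31  0.087]
t 3.95 p [0.4781 0.3168 0.2271] open 0.002 F [-0.3  0.1 -0.4]
[[ 0.003 -1.     0.001]
 [ 0.002  0.001  1.   ]
 [-1.    -0.003  0.002]]
-> [ 0.42  -0.353  0.2  ] travel [ 0.086  0.192 -2.233] yaw 0.332
```

View pics/c3.png

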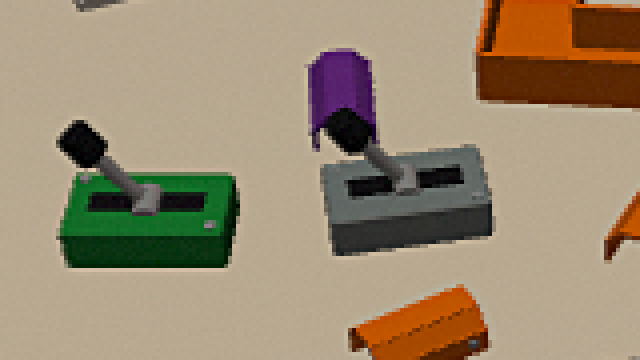

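Picture: the grey lever now leans to -x, so it is OFF. Next is the wand.

{"name": "arm_command", "arguments": {"series": [{"travel":[0,0,-1],"yaw":0.2},{"travel":[0,0,-1],"yaw":0.2},{"travel":[0,0,-1],"yaw":0.2},{"travel":[0,0,-1],"yaw":0.2},{"travel":[0,0,-1],"yaw":0.2},{"travel":[0,0,-1],"yaw":0.2}], "grip": 1}}

```text
t: 4.55
ee_pos: [0.4766, 0.0146, 0.2245]
ee_rot: [-0.472, 0.526, 0.473, 0.525]
ft_force: [-0.1, -0.7, 0.8]
opening: 0.991
```

{"name": "arm_command", "arguments": {"series": [{"travel":[0,0,-1],"yaw":0},{"travel":[0,0,-1],"yaw":0},{"travel":[0,0,-1],"yaw":0},{"travel":[0,0,-1],"yaw":0},{"travel":[0,0,-1],"yaw":0},{"travel":[0,0,-1],"yaw":0}]}}

```text
t: 5.15
ee_pos: [0.4447, -0.2839, 0.2243]
ee_rot: [-0.472, 0.526, 0.474, 0.526]
ft_force: [1.6, -0.7, 0.2]
opening: 0.997
```

```bash
python3 -c "
from h import *
go([.41,-.353,.3],84)"
```

```text
t 5.15 p [ 0.4447 -0.2839  0.2243] open 0.997 F [ 1.6 -0.7  0.2]
[[-0.001 -0.994  0.106]
 [ 0.001  0.106  0.994]
 [-1.     0.002  0.001]]
-> [ 0.41  -0.353  0.3  ] travel [-0.253  0.091 -0.241] yaw -0.002
```

{"name": "arm_command", "arguments": {"series": [{"travel":[-0.25,0.09,-0.24],"yaw":0},{"travel":[-0.25,0.09,-0.24],"yaw":0},{"travel":[-0.25,0.09,-0.24],"yaw":0},{"travel":[-0.25,0.09,-0.24],"yaw":0},{"travel":[-0.25,0.09,-0.24],"yaw":0}]}}

```text
t: 5.65
ee_pos: [0.411, -0.3496, 0.2986]
ee_rot: [-0.472, 0.526, 0.474, 0.526]
ft_force: [-0.6, 0.4, -0.5]
opening: 1.005
```

```bash
python3 - <<'E'
from h import *
st()
c=bot.calibration("wrist");im=bot.capture("wrist");cv2.imwrite("pics/w1.png",im)
np.savez("w1.npz",T=c["camera_from_world"],K=c["camera_matrix"])
for n in("wand_grip","wand_lens","mat_top"):
    for d in bot.look_for("wrist",n)[:2]: print(n,round(d["conf"],2),np.round(d["at"],3),proj("wrist",d["at"]))
E
```

```text
t 5.65 p [ 0.411  -0.3496  0.2986] open 1.005 F [-0.6  0.4 -0.5]
[[-0.002 -0.994  0.105]
 [ 0.002  0.105  0.994]
 [-1.     0.002  0.002]]
wand_grip 0.8 [ 0.45  -0.359  0.037] [312. 228.]
wand_lens 0.86 [ 0.449 -0.357  0.039] [315. 227.]
wand_lens 0.59 [ 0.619 -0.02   0.009] [575. 316.]
mat_top 0.7 [ 0.424 -0.353  0.005] [316. 200.]
```

View pics/w1.png

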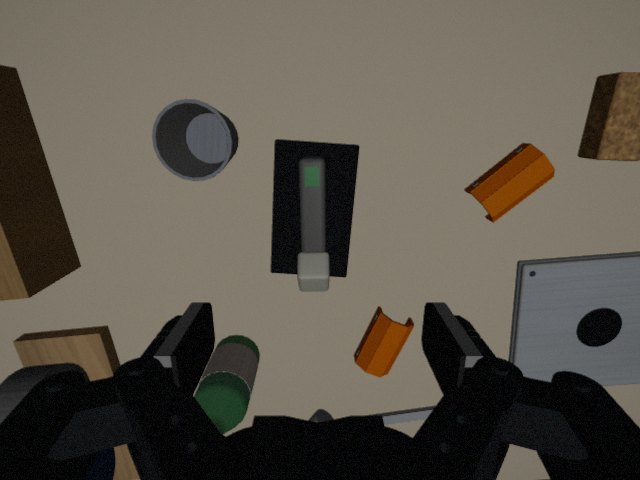

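```bash
python3 - <<'E'
from h import *
im=cv2.imread("pics/w1.png")
for r in (165,170,195,215,235,245): print(r,im[r,285:345:3].mean(axis=1).round().astype(int).tolist())
print([int(im[r,308:318].mean()) for r in range(146,168)])
a=ray("wrist",(312,157),.036);b=ray("wrist",(313.5,247),.036);print(a,b,np.degrees(np.arctan2(*(b-a)[1::-1])))
print("mat",[ray("wrist",u,.006)[:2].round(3) for u in((274,139),(358,146),(347,276),(271,271))])
E
```

```text
165 [4, 20, 15, 10, 7, 48, 64, 72, 70, 73, 78, 76, 69, 37, 4, 15, 16, 19, 16, 12]
170 [2, 11, 19, 16, 17, 44, 68, 70, 75, 72, 74, 78, 65, 35, 10, 15, 11, 19, 21, 8]
195 [14, 14, 16, 19, 9, 42, 59, 69, 67, 70, 69, 73, 65, 42, 12, 11, 20, 6, 16, 11]
215 [15, 24, 2, 11, 8, 25, 57, 64, 64, 67, 66, 69, 60, 45, 18, 5, 14, 12, 13, 14]
235 [8, 17, 2, 11, 13, 12, 52, 65, 63, 64, 65, 66, 57, 46, 9, 12, 13, 18, 15, 17]
245 [12, 5, 11, 11, 15, 8, 50, 64, 63, 64, 64, 58, 67, 42, 14, 16, 10, 2, 14, 5]
[11, 12, 15, 13, 11, 14, 13, 14, 11, 12, 20, 23, 33, 47, 54, 60, 66, 72, 73, 73, 73, 75]
[ 0.36976245 -0.35128411  0.036     ] [ 0.47449184 -0.36097442  0.036     ] -5.286360858106759
mat [array([ 0.347, -0.394]), array([ 0.365, -0.297]), array([ 0.53 , -0.323]), array([ 0.512, -0.421])]
```

```bash
python3 - <<'E'
from h import *
go([.417,-.356,.06],84.7);go([.417,-.356,.013],84.7)
E
```

```text
t 5.85 p [ 0.4114 -0.3496  0.2993] open 1.006 F [ 0.   0.2 -0.9]
[[-0.001 -0.995  0.104]
 [ 0.001  0.104  0.995]
 [-1.     0.001  0.001]]
-> [ 0.417 -0.356  0.06 ] travel [ 0.798 -0.022 -0.02 ] yaw -0.023
t 5.85 p [ 0.4114 -0.3496  0.2993] open 1.006 F [ 0.   0.2 -0.9]
[[-0.001 -0.995  0.104]
 [ 0.001  0.104  0.995]
 [-1.     0.001  0.001]]
-> [ 0.417 -0.356  0.013] travel [ 0.954 -0.022 -0.021] yaw -0.023
```

{"name": "arm_command", "arguments": {"series": [{"travel":[0.4,-0.02,-0.02],"yaw":-0.02},{"travel":[0.6,-0.02,-0.02],"yaw":-0.02},{"travel":[0.8,-0.02,-0.02],"yaw":-0.02},{"travel":[0.8,-0.02,-0.02],"yaw":-0.02},{"travel":[0.8,-0.02,-0.02],"yaw":-0.02},{"travel":[0.85,-0.02,-0.02],"yaw":-0.02},{"travel":[0.9,-0.02,-0.02],"yaw":-0.02},{"travel":[0.955,-0.02,-0.02],"yaw":-0.02},{"travel":[0.955,-0.02,-0.02],"yaw":-0.02},{"travel":[0.955,-0.02,-0.02],"yaw":-0.02},{"travel":[0.955,-0.02,-0.02],"yaw":-0.02}]}}

```text
t: 6.95
ee_pos: [0.4167, -0.3572, 0.0145]
ee_rot: [-0.476, 0.523, 0.475, 0.523]
ft_force: [0.5, -0.3, 1.3]
opening: 1.002
```

{"name": "arm_command", "arguments": {"series": [{"travel":[0,0,0],"yaw":0},{"travel":[0,0,0],"yaw":0},{"travel":[0,0,0],"yaw":0},{"travel":[0,0,0],"yaw":0},{"travel":[0,0,0],"yaw":0},{"travel":[0,0,0],"yaw":0},{"travel":[0,0,0],"yaw":0},{"travel":[0,0,0],"yaw":0},{"travel":[0,0,0],"yaw":0},{"travel":[0,0,0],"yaw":0}], "grip": 0, "force": 50}}

```text
t: 7.95
ee_pos: [0.4164, -0.3573, 0.0142]
ee_rot: [-0.476, 0.523, 0.475, 0.523]
ft_force: [-0.4, 1.6, 5.8]
opening: 0.34
```

{"name": "arm_command", "arguments": {"series": [{"travel":[-0.05,0,0],"yaw":0},{"travel":[-0.1,0,0],"yaw":0},{"travel":[-0.2,0,0],"yaw":0},{"travel":[-0.3,0,0],"yaw":0},{"travel":[-0.4,0,0],"yaw":0},{"travel":[-0.4,0,0],"yaw":0},{"travel":[-0.4,0,0],"yaw":0}]}}

```text
t: 8.65
ee_pos: [0.4163, -0.3571, 0.1339]
ee_rot: [-0.476, 0.523, 0.475, 0.523]
ft_force: [0.1, 0.4, -1.0]
opening: 0.339
```

```bash
python3 - <<'E'
from h import *
im=bot.capture("side");cv2.imwrite("pics/s4.png",cv2.resize(im[280:430,230:430],(800,600),interpolation=3))
go([.417+.047,-.356+.382,.0625])
E
```

```text
t 8.7 p [ 0.416  -0.3568  0.133 ] open 0.341 F [ 0.4  0.3 -1. ]
[[-0.001 -0.995  0.095]
 [ 0.001  0.095  0.995]
 [-1.     0.001  0.001]]
-> [0.464 0.026 0.062] travel [ 0.236 -0.038  1.285] yaw 0
```

View pics/s4.png

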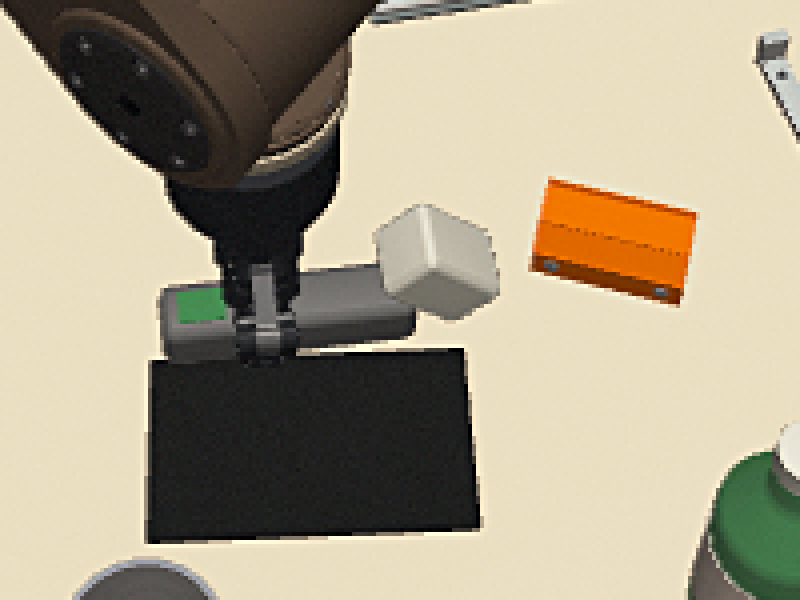

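The wand is held level (head at about (435,260) in the crop, mat free below). Now I carry it over.

{"name": "arm_command", "arguments": {"series": [{"travel":[0,0,0.1],"yaw":0},{"travel":[0,0,0.2],"yaw":0},{"travel":[0,0,0.32],"yaw":0},{"travel":[0,0,0.44],"yaw":0},{"travel":[0,0,0.56],"yaw":0},{"travel":[0,0,0.68],"yaw":0},{"travel":[0,0,0.8],"yaw":0},{"travel":[0,0,0.9],"yaw":0},{"travel":[0,0,0.9],"yaw":0}]}}

```text
t: 9.6
ee_pos: [0.4413, -0.0855, 0.1326]
ee_rot: [-0.475, 0.523, 0.477, 0.522]
ft_force: [-1.1, -0.6, -1.3]
opening: 0.339
```

```bash
python3 - <<'E'
from h import *
go([.464,.025,.0636])
E
```

```text
t 9.6 p [ 0.4413 -0.0855  0.1326] open 0.339 F [-1.1 -0.6 -1.3]
[[-0.003 -0.996  0.092]
 [ 0.001  0.092  0.996]
 [-1.     0.003  0.001]]
-> [0.464 0.025 0.064] travel [ 0.23  -0.042  0.374] yaw 0
```

{"name": "arm_command", "arguments": {"series": [{"travel":[0,-0.02,0.1],"yaw":0},{"travel":[0,-0.04,0.2],"yaw":0},{"travel":[0,-0.04,0.3],"yaw":0},{"travel":[0,-0.04,0.375],"yaw":0},{"travel":[0.06,-0.04,0.375],"yaw":0},{"travel":[0.12,-0.04,0.375],"yaw":0},{"travel":[0.18,-0.04,0.375],"yaw":0},{"travel":[0.23,-0.04,0.375],"yaw":0},{"travel":[0.23,-0.04,0.375],"yaw":0},{"travel":[0.23,-0.04,0.375],"yaw":0}]}}

```text
t: 10.6
ee_pos: [0.4645, 0.0221, 0.0643]
ee_rot: [-0.475, 0.524, 0.476, 0.523]
ft_force: [-0.9, 0.3, -1.0]
opening: 0.342
```

```bash
python3 - <<'E'
from h import *
st()
im=bot.capture("side");a=im[190:290,240:400]
im2=bot.capture("scene");b=im2[210:330,260:400]
out=np.zeros((600,800,3),np.uint8);out[:300,:480]=cv2.resize(a,(480,300),interpolation=3);out[300:,:350]=cv2.resize(b,(350,300),interpolation=3)
cv2.imwrite("pics/s5.png",out)
for c in("side","scene"):
  for d in bot.look_for(c,"wand_lens")[:2]: print(c,round(d["conf"],2),np.round(d["at"],3),proj(c,d["at"]))
# predicted head/lens pixel
h=np.radians(-5.4);f=np.array([np.cos(h),np.sin(h),0]);H=np.array([.4793,.0252,.0704])
for c in("side","scene"): print(c,"rear top",proj(c,H-f*.06+[0,0,.015]),"lens",proj(c,H+f*.0877+[0,0,.0123]))
E
```

```text
t 10.6 p [0.4645 0.0221 0.0643] open 0.342 F [-0.9  0.3 -1. ]
[[-0.002 -0.995  0.095]
 [ 0.     0.095  0.995]
 [-1.     0.002  0.   ]]
side 0.61 [0.516 0.011 0.084] [306. 232.]
scene 0.88 [0.541 0.019 0.103] [323. 249.]
scene 0.42 [0.437 0.17  0.031] [374. 230.]
side rear top [267. 232.] lens [325. 228.]
scene rear top [326. 215.] lens [323. 261.]
```

View pics/s5.png

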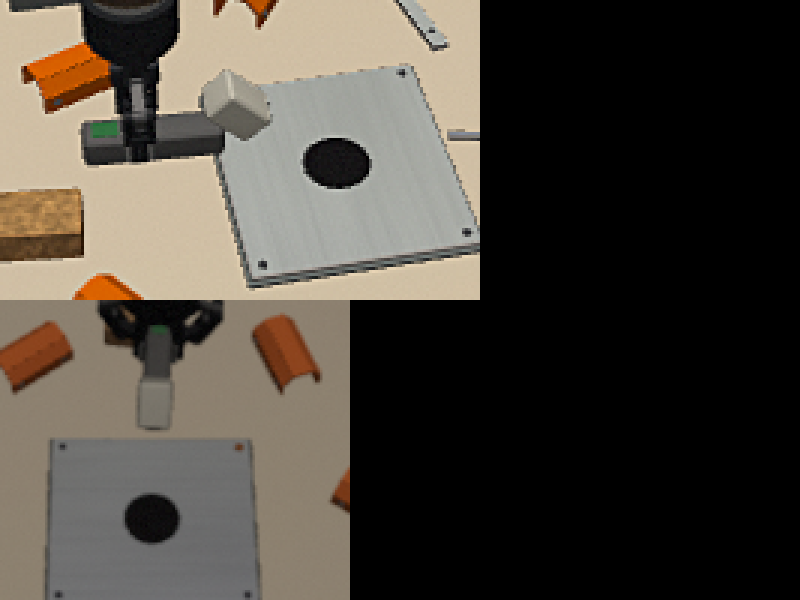

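Picture: the head is in front of the spot and the lens is at about (323,232) in the side view, as predicted. I correct y by 4 mm, then hold.

{"name": "arm_command", "arguments": {"series": [{"travel":[0,0,0.014],"yaw":0},{"travel":[0,0,0.014],"yaw":0},{"travel":[0,0,0.014],"yaw":0},{"travel":[0,0,0.014],"yaw":0},{"travel":[0,0,0.014],"yaw":0},{"travel":[0,0,0.014],"yaw":0},{"travel":[0,0,0.014],"yaw":0},{"travel":[0,0,0.014],"yaw":0},{"travel":[0,0,0.014],"yaw":0},{"travel":[0,0,0.014],"yaw":0},{"travel":[0,0,0.014],"yaw":0},{"travel":[0,0,0.014],"yaw":0},{"travel":[0,0,0.014],"yaw":0},{"travel":[0,0,0.014],"yaw":0},{"travel":[0,0,0.014],"yaw":0},{"travel":[0,0,0.014],"yaw":0},{"travel":[0,0,0.014],"yaw":0},{"travel":[0,0,0.014],"yaw":0},{"travel":[0,0,0.014],"yaw":0},{"travel":[0,0,0.014],"yaw":0}]}}

```text
t: 12.8
ee_pos: [0.465, 0.0266, 0.0648]
ee_rot: [-0.476, 0.523, 0.476, 0.523]
ft_force: [0.3, 0.0, -1.2]
opening: 0.335
```

{"name": "arm_command", "arguments": {"series": [{"travel":[0,0,0],"yaw":0},{"travel":[0,0,0],"yaw":0},{"travel":[0,0,0],"yaw":0},{"travel":[0,0,0],"yaw":0},{"travel":[0,0,0],"yaw":0},{"travel":[0,0,0],"yaw":0},{"travel":[0,0,0],"yaw":0},{"travel":[0,0,0],"yaw":0},{"travel":[0,0,0],"yaw":0},{"travel":[0,0,0],"yaw":0},{"travel":[0,0,0],"yaw":0},{"travel":[0,0,0],"yaw":0},{"travel":[0,0,0],"yaw":0},{"travel":[0,0,0],"yaw":0},{"travel":[0,0,0],"yaw":0},{"travel":[0,0,0],"yaw":0},{"travel":[0,0,0],"yaw":0},{"travel":[0,0,0],"yaw":0},{"travel":[0,0,0],"yaw":0},{"travel":[0,0,0],"yaw":0}]}}

```text
t: 14.8
ee_pos: [0.4651, 0.0267, 0.0648]
ee_rot: [-0.476, 0.523, 0.476, 0.523]
ft_force: [-0.4, -0.1, -1.1]
opening: 0.339
```

{"name": "arm_command", "arguments": {"series": [{"travel":[0,0,0],"yaw":0},{"travel":[0,0,0],"yaw":0},{"travel":[0,0,0],"yaw":0},{"travel":[0,0,0],"yaw":0},{"travel":[0,0,0],"yaw":0},{"travel":[-0.06,0,0],"yaw":0},{"travel":[-0.14,0,0],"yaw":0},{"travel":[-0.23,0,0],"yaw":0},{"travel":[-0.23,0,-0.08],"yaw":0},{"travel":[-0.23,0,-0.2],"yaw":0},{"travel":[-0.23,0,-0.32],"yaw":0},{"travel":[-0.23,0,-0.44],"yaw":0},{"travel":[-0.23,0,-0.56],"yaw":0},{"travel":[-0.23,0,-0.68],"yaw":0},{"travel":[-0.23,0,-0.8],"yaw":0},{"travel":[-0.23,0,-0.88],"yaw":0},{"travel":[-0.23,0,-0.9],"yaw":0},{"travel":[-0.23,0,-0.9],"yaw":0}]}}

```text
t: 16.6
ee_pos: [0.4391, -0.2424, 0.1336]
ee_rot: [-0.475, 0.524, 0.475, 0.524]
ft_force: [0.2, -0.6, -0.9]
opening: 0.339
```

```bash
python3 - <<'E'
from h import *
go([.4175,-.357,.016],84.6)
E
```

```text
t 16.6 p [ 0.4391 -0.2424  0.1336] open 0.339 F [ 0.2 -0.6 -0.9]
[[-0.    -0.995  0.097]
 [ 0.     0.097  0.995]
 [-1.     0.     0.   ]]
-> [ 0.418 -0.357  0.016] travel [ 0.392  0.035 -0.387] yaw -0.005
```

{"name": "arm_command", "arguments": {"series": [{"travel":[0,0.02,-0.1],"yaw":0},{"travel":[0,0.035,-0.22],"yaw":0},{"travel":[0,0.035,-0.32],"yaw":0},{"travel":[0,0.035,-0.387],"yaw":0},{"travel":[0.05,0.035,-0.387],"yaw":0},{"travel":[0.15,0.035,-0.387],"yaw":0},{"travel":[0.25,0.035,-0.387],"yaw":0},{"travel":[0.33,0.035,-0.387],"yaw":0},{"travel":[0.37,0.035,-0.387],"yaw":0},{"travel":[0.385,0.035,-0.387],"yaw":0},{"travel":[0.396,0.035,-0.387],"yaw":0},{"travel":[0.396,0.035,-0.387],"yaw":0},{"travel":[0.396,0.035,-0.387],"yaw":0},{"travel":[0.396,0.035,-0.387],"yaw":0}]}}

```text
t: 18.0
ee_pos: [0.4181, -0.3569, 0.0157]
ee_rot: [-0.476, 0.523, 0.475, 0.523]
ft_force: [-0.4, -0.2, -1.4]
opening: 0.339
```

{"name": "arm_command", "arguments": {"series": [{"travel":[0.003,0,0],"yaw":0},{"travel":[0.005,0,0],"yaw":0},{"travel":[0.005,0,0],"yaw":0},{"travel":[0.005,0,0],"yaw":0}]}}

```text
t: 18.4
ee_pos: [0.418, -0.3569, 0.0142]
ee_rot: [-0.476, 0.523, 0.475, 0.523]
ft_force: [-1.8, 1.4, 8.2]
opening: 0.339
```

{"name": "arm_command", "arguments": {"series": [{"travel":[0,0,0],"yaw":0},{"travel":[0,0,0],"yaw":0},{"travel":[0,0,0],"yaw":0},{"travel":[0,0,0],"yaw":0},{"travel":[0,0,0],"yaw":0},{"travel":[0,0,0],"yaw":0},{"travel":[0,0,0],"yaw":0},{"travel":[-0.1,0,0],"yaw":0},{"travel":[-0.25,0,0],"yaw":0},{"travel":[-0.4,0,0],"yaw":0},{"travel":[-0.55,0,0],"yaw":0},{"travel":[-0.7,0,0],"yaw":0},{"travel":[-0.7,0,0],"yaw":0}], "grip": 1}}

```text
t: 19.7
ee_pos: [0.4192, -0.358, 0.2291]
ee_rot: [-0.479, 0.523, 0.472, 0.523]
ft_force: [-1.3, 0.1, -1.2]
opening: 0.999
```

```bash
cat > shells.py <<'E'
from fit import *
import sys
known=eval(sys.argv[1]); tag=sys.argv[2]
ims={c:bot.capture(c) for c in("scene","side")}
for c,i in ims.items(): cv2.imwrite(f"pics/{c}_{tag}.png",i)
for k in known:
    o=fit_shell(ims,k); print("shell",o.x[:2].round(4),"deg",np.degrees(o.x[2]).round(1)%180,"cost",round(o.fun,3))
E
python3 shells.py "[(.426,-.121),(.429,.174),(.62,.255),(.628,-.282)]" a
python3 -c "
import cv2;im=cv2.imread('pics/scene_a.png')[170:320,140:440];cv2.imwrite('pics/v6.png',cv2.resize(im,(800,400),interpolation=3))
from h import *;st()"
```

```text
shell [ 0.424  -0.1212] deg 125.5 cost 0.463
shell [0.4669 0.1953] deg 17.9 cost 0.501
shell [0.62   0.2549] deg 52.3 cost 0.236
shell [ 0.628  -0.2823] deg 152.1 cost 0.094
t 19.8 p [ 0.4179 -0.3567  0.2241] open 1.001 F [-0.8  0.9 -0.6]
[[ 0.001 -0.995  0.095]
 [-0.001  0.095  0.995]
 [-1.    -0.001 -0.001]]
```

View pics/v6.png

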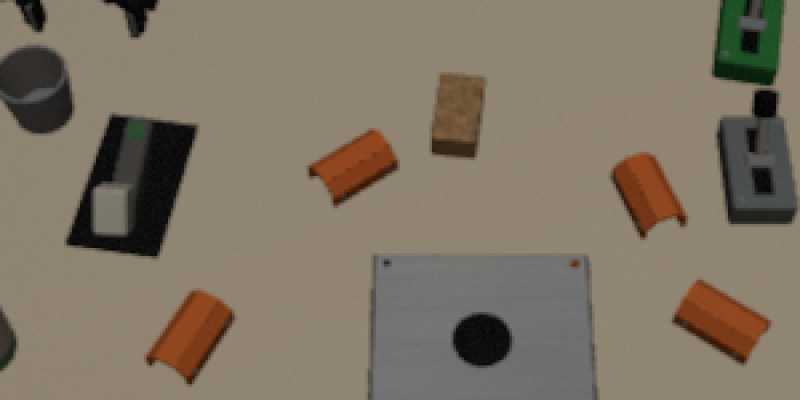

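The wand lies flat on its mat (crop (125,185)). The shell at crop (650,193) has been knocked to a new place; I will refit it later. First shell: the one at (0.628,-0.282).

```bash
python3 - <<'E'
from h import *
go([.628,-.282,.12],62.2);go([.628,-.282,.003],62.2)
E
```

```text
t 19.8 p [ 0.4179 -0.3567  0.2241] open 1.001 F [-0.8  0.9 -0.6]
[[ 0.001 -0.995  0.095]
 [-0.001  0.095  0.995]
 [-1.    -0.001 -0.001]]
-> [ 0.628 -0.282  0.12 ] travel [ 0.348 -0.673  0.315] yaw 0.745
t 19.8 p [ 0.4179 -0.3567  0.2241] open 1.001 F [-0.8  0.9 -0.6]
[[ 0.001 -0.995  0.095]
 [-0.001  0.095  0.995]
 [-1.    -0.001 -0.001]]
-> [ 0.628 -0.282  0.003] travel [ 0.738 -0.672  0.315] yaw 0.745
```

{"name": "arm_command", "arguments": {"series": [{"travel":[0,-0.67,0.315],"yaw":0.745},{"travel":[0,-0.67,0.315],"yaw":0.745},{"travel":[0,-0.67,0.315],"yaw":0.745},{"travel":[0,-0.67,0.315],"yaw":0.745},{"travel":[0,-0.67,0.315],"yaw":0.745},{"travel":[0,-0.67,0.315],"yaw":0.745},{"travel":[0.2,-0.67,0.315],"yaw":0.745},{"travel":[0.4,-0.67,0.315],"yaw":0.745},{"travel":[0.5,-0.67,0.315],"yaw":0.745},{"travel":[0.5,-0.67,0.315],"yaw":0.745},{"travel":[0.5,-0.67,0.315],"yaw":0.745}]}}

```text
t: 20.9
ee_pos: [0.6263, -0.2821, 0.0732]
ee_rot: [-0.364, 0.606, 0.366, 0.605]
ft_force: [0.4, -0.1, 0.9]
opening: 0.997
```

```bash
python3 - <<'E'
from h import *
go([.628,-.282,.003],62.2)
E
```

```text
t 20.9 p [ 0.6263 -0.2821  0.0732] open 0.997 F [ 0.4 -0.1  0.9]
[[-0.002 -0.884  0.467]
 [ 0.001  0.467  0.884]
 [-1.     0.002  0.   ]]
-> [ 0.628 -0.282  0.003] travel [ 0.234 -0.005  0.003] yaw -0.001
```

{"name": "arm_command", "arguments": {"series": [{"travel":[0.06,-0.005,0],"yaw":0},{"travel":[0.12,-0.005,0],"yaw":0},{"travel":[0.17,-0.005,0],"yaw":0},{"travel":[0.21,-0.005,0],"yaw":0},{"travel":[0.235,-0.005,0],"yaw":0},{"travel":[0.235,-0.005,0],"yaw":0},{"travel":[0.235,-0.005,0],"yaw":0},{"travel":[0.235,-0.005,0],"yaw":0}]}}

```text
t: 21.7
ee_pos: [0.6287, -0.2826, 0.0037]
ee_rot: [-0.366, 0.605, 0.365, 0.606]
ft_force: [-1.0, 1.3, 0.6]
opening: 0.996
```

{"name": "arm_command", "arguments": {"series": [{"travel":[0,0,0],"yaw":0},{"travel":[0,0,0],"yaw":0},{"travel":[0,0,0],"yaw":0},{"travel":[0,0,0],"yaw":0},{"travel":[0,0,0],"yaw":0},{"travel":[0,0,0],"yaw":0},{"travel":[0,0,0],"yaw":0}], "grip": 0, "force": 30}}

```text
t: 22.4
ee_pos: [0.6285, -0.2825, 0.0034]
ee_rot: [-0.365, 0.605, 0.365, 0.606]
ft_force: [0.1, 0.5, 5.5]
opening: 0.577
```

{"name": "arm_command", "arguments": {"series": [{"travel":[-0.05,0,0],"yaw":0},{"travel":[-0.13,0,0],"yaw":0},{"travel":[-0.23,0,0],"yaw":0},{"travel":[-0.3,0,0],"yaw":0},{"travel":[-0.3,0,0],"yaw":-0.25},{"travel":[-0.3,0,0],"yaw":-0.5},{"travel":[-0.3,0,0],"yaw":-0.75},{"travel":[-0.3,0,0],"yaw":-0.93},{"travel":[-0.3,0,0],"yaw":-0.93}]}}

```text
t: 23.3
ee_pos: [0.6283, -0.2825, 0.0937]
ee_rot: [0.501, -0.499, -0.501, -0.499]
ft_force: [0.7, 0.3, -0.8]
opening: 0.577
```

```bash
python3 - <<'E'
from h import *
im=bot.capture("side");cv2.imwrite("pics/v7.png",cv2.resize(im[270:390,300:460],(640,480),interpolation=3))
go([.685,-.044,.0155],90)
E
```

```text
t 23.35 p [ 0.6283 -0.2825  0.0935] open 0.575 F [-0.1  0.8 -1. ]
[[ 0.    -1.     0.001]
 [-0.     0.001  1.   ]
 [-1.    -0.    -0.   ]]
-> [ 0.685 -0.044  0.016] travel [ 0.26  -0.189  0.795] yaw -0.001
```

View pics/v7.png

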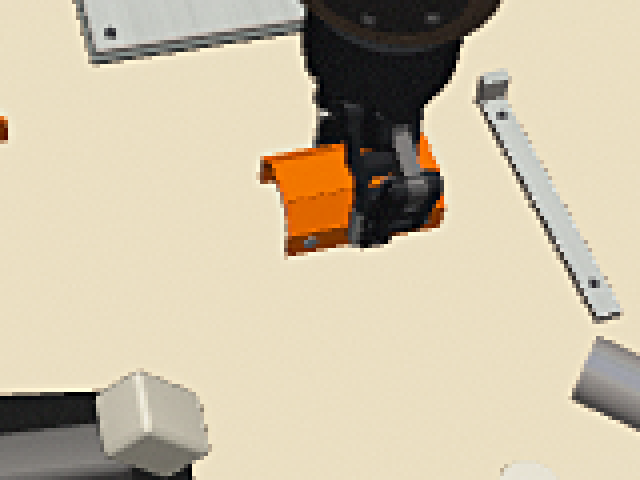

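The shell is held square and level. Now I place it.

{"name": "arm_command", "arguments": {"series": [{"travel":[0,-0.02,0.08],"yaw":0},{"travel":[0,-0.06,0.2],"yaw":0},{"travel":[0,-0.1,0.35],"yaw":0},{"travel":[0,-0.14,0.5],"yaw":0},{"travel":[0,-0.19,0.65],"yaw":0},{"travel":[0,-0.19,0.75],"yaw":0},{"travel":[0,-0.19,0.795],"yaw":0},{"travel":[0.08,-0.19,0.795],"yaw":0},{"travel":[0.16,-0.19,0.795],"yaw":0},{"travel":[0.21,-0.19,0.795],"yaw":0},{"travel":[0.24,-0.19,0.795],"yaw":0},{"travel":[0.256,-0.19,0.795],"yaw":0},{"travel":[0.256,-0.19,0.795],"yaw":0},{"travel":[0.256,-0.19,0.795],"yaw":0},{"travel":[0.256,-0.19,0.795],"yaw":0}]}}

```text
t: 24.85
ee_pos: [0.6852, -0.0439, 0.0169]
ee_rot: [0.501, -0.499, -0.5, -0.5]
ft_force: [0.7, 0.1, -0.1]
opening: 0.578
```

{"name": "arm_command", "arguments": {"series": [{"travel":[0.004,0,0],"yaw":0},{"travel":[0.004,0,0],"yaw":0},{"travel":[0.004,0,0],"yaw":0}]}}

```text
t: 25.15
ee_pos: [0.6852, -0.0439, 0.0155]
ee_rot: [0.501, -0.499, -0.5, -0.5]
ft_force: [-0.2, 0.2, 3.9]
opening: 0.578
```

{"name": "arm_command", "arguments": {"series": [{"travel":[0,0,0],"yaw":0},{"travel":[0,0,0],"yaw":0},{"travel":[0,0,0],"yaw":0},{"travel":[0,0,0],"yaw":0},{"travel":[0,0,0],"yaw":0},{"travel":[-0.08,0,0],"yaw":0},{"travel":[-0.2,0,0],"yaw":0},{"travel":[-0.35,0,0],"yaw":0},{"travel":[-0.5,0,0],"yaw":0},{"travel":[-0.5,0,0],"yaw":0}], "grip": 0.8}}

```text
t: 26.15
ee_pos: [0.6872, -0.0441, 0.1717]
ee_rot: [0.503, -0.497, -0.498, -0.502]
ft_force: [0.6, -0.1, 0.8]
opening: 0.799
```

```bash
python3 shells.py "[(.426,-.121),(.46,.19),(.62,.255)]" b; python3 - <<'E'
from h import *
go([.425,-.121,.15],35.5)
im=cv2.imread("pics/scene_b.png");cv2.imwrite('pics/v8.png',cv2.resize(im[200:340,240:440],(800,560),interpolation=3))
E
```

```text
shell [ 0.4265 -0.121 ] deg 125.4 cost 0.488
shell [0.4701 0.196 ] deg 18.2 cost 0.137
shell [0.6203 0.2553] deg 52.9 cost 0.145
t 26.25 p [ 0.6851 -0.0439  0.166 ] open 0.8 F [-0.7 -0.1 -0.9]
[[ 0.002 -1.    -0.002]
 [-0.    -0.002  1.   ]
 [-1.    -0.002 -0.   ]]
-> [ 0.425 -0.121  0.15 ] travel [ 0.052  0.867 -0.256] yaw 1.82
```

View pics/v8.png

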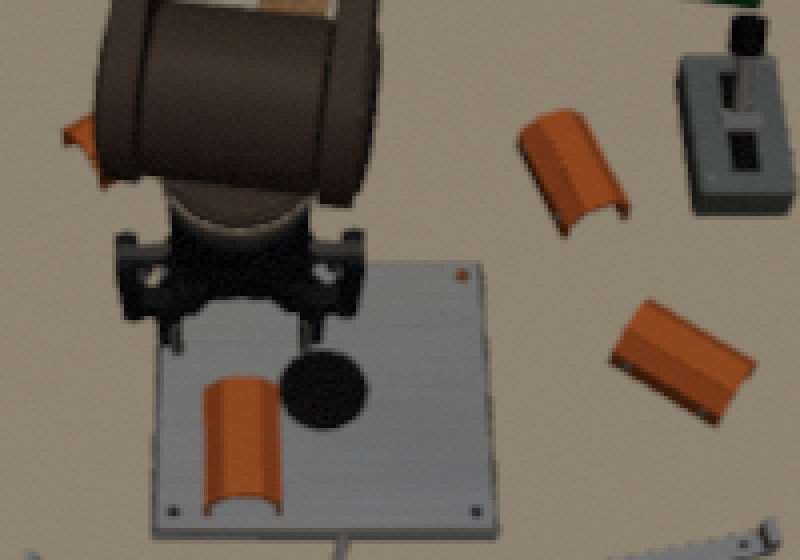

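The first shell sits on the plate (crop (243,445)), arch up. Next is the shell at (0.620,0.255).

{"name": "arm_command", "arguments": {"series": [{"travel":[0,0.1,0.5],"yaw":-0.9},{"travel":[0,0.215,0.997],"yaw":-0.9},{"travel":[0,0.215,0.997],"yaw":-0.9},{"travel":[0,0.215,0.997],"yaw":-0.9},{"travel":[0,0.215,0.997],"yaw":-0.9},{"travel":[0,0.215,0.997],"yaw":-0.9},{"travel":[0,0.215,0.997],"yaw":-0.9}], "grip": 1}}

```text
t: 26.95
ee_pos: [0.6176, 0.2599, 0.1631]
ee_rot: [-0.603, 0.368, 0.605, 0.367]
ft_force: [-0.6, -0.6, 0.8]
opening: 1.0
```

{"name": "arm_command", "arguments": {"series": [{"travel":[0.1,0,0],"yaw":-0.85},{"travel":[0.2,0,0],"yaw":-0.85},{"travel":[0.3,0,0],"yaw":-0.85},{"travel":[0.3,0,0],"yaw":-0.85},{"travel":[0.3,0,0],"yaw":-0.85}]}}

```text
t: 27.45
ee_pos: [0.6198, 0.2547, 0.0744]
ee_rot: [-0.669, 0.229, 0.67, 0.228]
ft_force: [0.8, 0.4, 0.1]
opening: 1.002
```

```bash
python3 - <<'E'
from h import *
go([.6205,.2555,.003],142.6)
E
```

```text
t 27.45 p [0.6198 0.2547 0.0744] open 1.002 F [0.8 0.4 0.1]
[[-0.002 -0.611 -0.791]
 [-0.001 -0.791  0.611]
 [-1.     0.002  0.001]]
-> [0.62  0.256 0.003] travel [ 0.238 -0.004 -0.   ] yaw -0.009
```

{"name": "arm_command", "arguments": {"series": [{"travel":[0.06,0,0],"yaw":-0.01},{"travel":[0.12,0,0],"yaw":-0.01},{"travel":[0.17,0,0],"yaw":-0.01},{"travel":[0.21,0,0],"yaw":-0.01},{"travel":[0.238,0,0],"yaw":-0.01},{"travel":[0.238,0,0],"yaw":-0.01},{"travel":[0.238,0,0],"yaw":-0.01},{"travel":[0.238,0,0],"yaw":-0.01}]}}

```text
t: 28.25
ee_pos: [0.6203, 0.2553, 0.0043]
ee_rot: [0.671, -0.225, -0.67, -0.225]
ft_force: [0.4, -0.2, 0.8]
opening: 0.999
```

{"name": "arm_command", "arguments": {"series": [{"travel":[0,0,0],"yaw":0},{"travel":[0,0,0],"yaw":0},{"travel":[0,0,0],"yaw":0},{"travel":[0,0,0],"yaw":0},{"travel":[0,0,0],"yaw":0},{"travel":[0,0,0],"yaw":0},{"travel":[0,0,0],"yaw":0}], "grip": 0}}

```text
t: 28.95
ee_pos: [0.6201, 0.2552, 0.0041]
ee_rot: [0.671, -0.225, -0.67, -0.225]
ft_force: [-0.3, -1.0, 5.7]
opening: 0.58
```

{"name": "arm_command", "arguments": {"series": [{"travel":[-0.05,0,0],"yaw":0},{"travel":[-0.13,0,0],"yaw":0},{"travel":[-0.23,0,0],"yaw":0},{"travel":[-0.3,0,0],"yaw":0},{"travel":[-0.3,0,0],"yaw":0.25},{"travel":[-0.3,0,0],"yaw":0.5},{"travel":[-0.3,0,0],"yaw":0.75},{"travel":[-0.3,0,0],"yaw":0.9},{"travel":[-0.3,0,0],"yaw":0.9}]}}

```text
t: 29.85
ee_pos: [0.6199, 0.2552, 0.0944]
ee_rot: [0.599, -0.375, -0.599, -0.376]
ft_force: [0.1, 0.1, -1.1]
opening: 0.578
```

{"name": "arm_command", "arguments": {"series": [{"travel":[0,0,0],"yaw":0.25},{"travel":[0,0,0],"yaw":0.5},{"travel":[0,0,0],"yaw":0.75},{"travel":[0,0,0],"yaw":0.85},{"travel":[0,0,0],"yaw":0.85}]}}

```text
t: 30.35
ee_pos: [0.6199, 0.2551, 0.094]
ee_rot: [0.502, -0.498, -0.502, -0.498]
ft_force: [-0.0, -1.2, 0.2]
opening: 0.574
```

```bash
python3 - <<'E'
from h import *
go([.685,.066,.0155],90)
E
```

```text
t 30.35 p [0.6199 0.2551 0.094 ] open 0.574 F [-0.  -1.2  0.2]
[[ 0.    -1.    -0.009]
 [ 0.    -0.009  1.   ]
 [-1.    -0.     0.   ]]
-> [0.685 0.066 0.016] travel [ 0.262 -0.211 -0.632] yaw 0.016
```

{"name": "arm_command", "arguments": {"series": [{"travel":[0,-0.02,-0.08],"yaw":0.015},{"travel":[0,-0.06,-0.2],"yaw":0.015},{"travel":[0,-0.12,-0.35],"yaw":0.015},{"travel":[0,-0.18,-0.5],"yaw":0.015},{"travel":[0,-0.21,-0.6],"yaw":0.015},{"travel":[0,-0.21,-0.63],"yaw":0.015},{"travel":[0,-0.21,-0.63],"yaw":0.015},{"travel":[0.08,-0.21,-0.63],"yaw":0.015},{"travel":[0.16,-0.21,-0.63],"yaw":0.015},{"travel":[0.21,-0.21,-0.63],"yaw":0.015},{"travel":[0.24,-0.21,-0.63],"yaw":0.015},{"travel":[0.256,-0.21,-0.63],"yaw":0.015},{"travel":[0.262,-0.21,-0.63],"yaw":0.015},{"travel":[0.262,-0.21,-0.63],"yaw":0.015},{"travel":[0.262,-0.21,-0.63],"yaw":0.015}]}}

```text
t: 31.85
ee_pos: [0.6846, 0.067, 0.0161]
ee_rot: [-0.5, 0.5, 0.5, 0.501]
ft_force: [-1.8, 3.1, 5.9]
opening: 0.576
```

{"name": "arm_command", "arguments": {"series": [{"travel":[0,0,0],"yaw":0},{"travel":[0,0,0],"yaw":0},{"travel":[0,0,0],"yaw":0},{"travel":[0,0,0],"yaw":0},{"travel":[0,0,0],"yaw":0},{"travel":[-0.08,0,0],"yaw":0},{"travel":[-0.2,0,0],"yaw":0},{"travel":[-0.35,0,0],"yaw":0},{"travel":[-0.5,0,0],"yaw":0},{"travel":[-0.5,0,0],"yaw":0}], "grip": 0.8}}

```text
t: 32.85
ee_pos: [0.6865, 0.0666, 0.1717]
ee_rot: [-0.502, 0.498, 0.497, 0.503]
ft_force: [0.5, 0.2, 0.7]
opening: 0.801
```

```bash
python3 shells.py "[(.426,-.121),(.47,.196)]" c; python3 - <<'E'
from h import *
go([.470,.196,.1],108.2)
E
```

```text
shell [ 0.4258 -0.1208] deg 125.5 cost 0.123
shell [0.4709 0.1958] deg 18.1 cost 0.386
t 32.95 p [0.6844 0.0666 0.166 ] open 0.797 F [-0.6  0.4 -1. ]
[[ 0.002 -1.     0.001]
 [ 0.     0.001  1.   ]
 [-1.    -0.002  0.   ]]
-> [0.47  0.196 0.1  ] travel [0.219 0.716 0.431] yaw -0.609
```

{"name": "arm_command", "arguments": {"series": [{"travel":[0,0.71,0.43],"yaw":-0.605},{"travel":[0,0.71,0.43],"yaw":-0.605},{"travel":[0,0.71,0.43],"yaw":-0.605},{"travel":[0,0.71,0.43],"yaw":-0.605},{"travel":[0,0.71,0.43],"yaw":-0.605},{"travel":[0,0.71,0.43],"yaw":-0.605},{"travel":[0.1,0.71,0.43],"yaw":-0.605},{"travel":[0.2,0.71,0.43],"yaw":-0.605},{"travel":[0.3,0.71,0.43],"yaw":-0.605},{"travel":[0.3,0.71,0.43],"yaw":-0.605},{"travel":[0.3,0.71,0.43],"yaw":-0.605}], "grip": 1}}

```text
t: 34.05
ee_pos: [0.4712, 0.1955, 0.0745]
ee_rot: [-0.572, 0.416, 0.573, 0.415]
ft_force: [-0.1, -0.2, 0.5]
opening: 1.0
```

```bash
python3 - <<'E'
from h import *
go([.4705,.196,.003],108.1)
E
```

```text
t 34.05 p [0.4712 0.1955 0.0745] open 1.0 F [-0.1 -0.2  0.5]
[[-0.002 -0.951 -0.31 ]
 [-0.001 -0.31   0.951]
 [-1.     0.002  0.   ]]
-> [0.47  0.196 0.003] travel [0.238 0.001 0.002] yaw -0.001
```

{"name": "arm_command", "arguments": {"series": [{"travel":[0.06,0,0],"yaw":0},{"travel":[0.12,0,0],"yaw":0},{"travel":[0.17,0,0],"yaw":0},{"travel":[0.21,0,0],"yaw":0},{"travel":[0.238,0,0],"yaw":0},{"travel":[0.238,0,0],"yaw":0},{"travel":[0.238,0,0],"yaw":0},{"travel":[0.238,0,0],"yaw":0}]}}

```text
t: 34.85
ee_pos: [0.4717, 0.1959, 0.0042]
ee_rot: [0.573, -0.415, -0.572, -0.415]
ft_force: [-0.9, 0.3, -0.6]
opening: 0.998
```

{"name": "arm_command", "arguments": {"series": [{"travel":[0,0,0],"yaw":0},{"travel":[0,0,0],"yaw":0},{"travel":[0,0,0],"yaw":0},{"travel":[0,0,0],"yaw":0},{"travel":[0,0,0],"yaw":0},{"travel":[0,0,0],"yaw":0},{"travel":[0,0,0],"yaw":0}], "grip": 0}}

```text
t: 35.55
ee_pos: [0.4715, 0.1959, 0.004]
ee_rot: [0.573, -0.415, -0.572, -0.415]
ft_force: [-0.6, 0.0, 5.4]
opening: 0.576
```

{"name": "arm_command", "arguments": {"series": [{"travel":[-0.05,0,0],"yaw":0},{"travel":[-0.13,0,0],"yaw":0},{"travel":[-0.23,0,0],"yaw":0},{"travel":[-0.3,0,0],"yaw":0},{"travel":[-0.3,0,0],"yaw":0.25},{"travel":[-0.3,0,0],"yaw":0.5},{"travel":[-0.3,0,0],"yaw":0.605},{"travel":[-0.3,0,0],"yaw":0.605}]}}

```text
t: 36.35
ee_pos: [0.4712, 0.1958, 0.0937]
ee_rot: [-0.5, 0.5, 0.5, 0.5]
ft_force: [0.4, 0.1, -1.4]
opening: 0.581
```

```bash
python3 - <<'E'
from h import *
go([.589,.066,.0155],90)
E
```

```text
t 36.35 p [0.4712 0.1958 0.0937] open 0.581 F [ 0.4  0.1 -1.4]
[[ 0.    -1.     0.002]
 [ 0.     0.002  1.   ]
 [-1.    -0.     0.   ]]
-> [0.589 0.066 0.016] travel [ 0.261 -0.393 -0.432] yaw -0.003
```

{"name": "arm_command", "arguments": {"series": [{"travel":[0,-0.06,-0.08],"yaw":0},{"travel":[0,-0.15,-0.2],"yaw":0},{"travel":[0,-0.26,-0.32],"yaw":0},{"travel":[0,-0.36,-0.42],"yaw":0},{"travel":[0,-0.393,-0.432],"yaw":0},{"travel":[0,-0.393,-0.432],"yaw":0},{"travel":[0,-0.393,-0.432],"yaw":0},{"travel":[0.08,-0.393,-0.432],"yaw":0},{"travel":[0.16,-0.393,-0.432],"yaw":0},{"travel":[0.21,-0.393,-0.432],"yaw":0},{"travel":[0.24,-0.393,-0.432],"yaw":0},{"travel":[0.256,-0.393,-0.432],"yaw":0},{"travel":[0.261,-0.393,-0.432],"yaw":0},{"travel":[0.261,-0.393,-0.432],"yaw":0},{"travel":[0.261,-0.393,-0.432],"yaw":0}]}}

```text
t: 37.85
ee_pos: [0.5894, 0.0663, 0.016]
ee_rot: [-0.5, 0.5, 0.5, 0.5]
ft_force: [-0.9, 1.3, 3.7]
opening: 0.577
```

{"name": "arm_command", "arguments": {"series": [{"travel":[0,0,0],"yaw":0},{"travel":[0,0,0],"yaw":0},{"travel":[0,0,0],"yaw":0},{"travel":[0,0,0],"yaw":0},{"travel":[0,0,0],"yaw":0},{"travel":[-0.08,0,0],"yaw":0},{"travel":[-0.2,0,0],"yaw":0},{"travel":[-0.35,0,0],"yaw":0},{"travel":[-0.4,0,0],"yaw":0},{"travel":[-0.4,0,0],"yaw":0}], "grip": 0.8}}

```text
t: 38.85
ee_pos: [0.5901, 0.0661, 0.1379]
ee_rot: [-0.501, 0.499, 0.499, 0.501]
ft_force: [-0.6, -0.5, 0.3]
opening: 0.801
```

```bash
python3 shells.py "[(.426,-.121)]" d; python3 - <<'E'
from h import *
go([.426,-.121,.1],35.5)
im=cv2.imread("pics/side_d.png");cv2.imwrite('pics/v9.png',cv2.resize(im[190:330,240:440],(800,560),interpolation=3))
E
```

```text
shell [ 0.4258 -0.1209] deg 125.5 cost 0.122
t 38.95 p [0.5889 0.0661 0.1349] open 0.8 F [ 0.9 -0.6 -0.3]
[[-0.    -1.     0.001]
 [ 0.     0.001  1.   ]
 [-1.     0.     0.   ]]
-> [ 0.426 -0.121  0.1  ] travel [ 0.116  0.542 -0.624] yaw 1.815
```

View pics/v9.png

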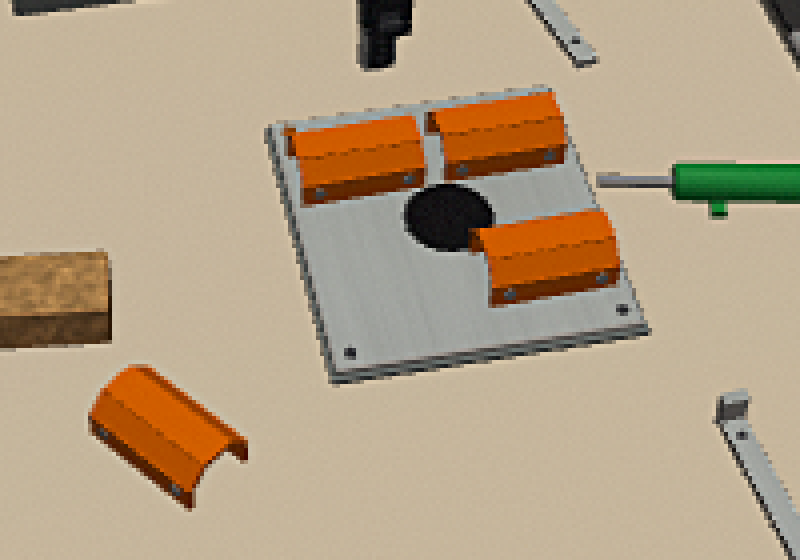

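Three shells are on the plate, apart from one another and arch up. The last one is at (0.426,-0.121).

{"name": "arm_command", "arguments": {"series": [{"travel":[0,0.54,-0.624],"yaw":0.9},{"travel":[0,0.54,-0.624],"yaw":0.9},{"travel":[0,0.54,-0.624],"yaw":0.9},{"travel":[0,0.54,-0.624],"yaw":0.9},{"travel":[0,0.54,-0.624],"yaw":0.9},{"travel":[0,0.54,-0.624],"yaw":0.9},{"travel":[0,0.54,-0.624],"yaw":0.9}], "grip": 1}}

```text
t: 39.65
ee_pos: [0.4263, -0.1216, 0.1344]
ee_rot: [-0.368, 0.604, 0.369, 0.603]
ft_force: [0.4, 0.1, 1.3]
opening: 1.002
```

{"name": "arm_command", "arguments": {"series": [{"travel":[0.05,0,0],"yaw":0.915},{"travel":[0.1,0,0],"yaw":0.915},{"travel":[0.2,0,0],"yaw":0.915},{"travel":[0.2,0,0],"yaw":0.915},{"travel":[0.2,0,0],"yaw":0.915},{"travel":[0.2,0,0],"yaw":0.915}]}}

```text
t: 40.25
ee_pos: [0.4275, -0.1207, 0.0759]
ee_rot: [-0.217, 0.673, 0.217, 0.673]
ft_force: [0.3, 0.4, 0.4]
opening: 1.0
```

```bash
python3 - <<'E'
from h import *
go([.426,-.121,.003],35.5)
E
```

```text
t 40.25 p [ 0.4275 -0.1207  0.0759] open 1.0 F [0.3 0.4 0.4]
[[ 0.001 -0.584  0.812]
 [-0.     0.812  0.584]
 [-1.    -0.     0.   ]]
-> [ 0.426 -0.121  0.003] travel [ 0.243  0.002 -0.005] yaw 0.008
```

{"name": "arm_command", "arguments": {"series": [{"travel":[0.06,0,-0.004],"yaw":0},{"travel":[0.12,0,-0.004],"yaw":0},{"travel":[0.17,0,-0.004],"yaw":0},{"travel":[0.21,0,-0.004],"yaw":0},{"travel":[0.242,0,-0.004],"yaw":0},{"travel":[0.242,0,-0.004],"yaw":0},{"travel":[0.242,0,-0.004],"yaw":0},{"travel":[0.242,0,-0.004],"yaw":0}]}}

```text
t: 41.05
ee_pos: [0.4263, -0.1217, 0.0033]
ee_rot: [-0.216, 0.673, 0.215, 0.674]
ft_force: [-0.0, -0.6, 0.5]
opening: 1.0
```

{"name": "arm_command", "arguments": {"series": [{"travel":[0,0,0],"yaw":0},{"travel":[0,0,0],"yaw":0},{"travel":[0,0,0],"yaw":0},{"travel":[0,0,0],"yaw":0},{"travel":[0,0,0],"yaw":0},{"travel":[0,0,0],"yaw":0},{"travel":[0,0,0],"yaw":0}], "grip": 0}}

```text
t: 41.75
ee_pos: [0.4261, -0.1217, 0.0031]
ee_rot: [-0.216, 0.673, 0.215, 0.674]
ft_force: [-0.6, 0.5, 6.5]
opening: 0.576
```

{"name": "arm_command", "arguments": {"series": [{"travel":[-0.05,0,0],"yaw":0},{"travel":[-0.13,0,0],"yaw":0},{"travel":[-0.23,0,0],"yaw":0},{"travel":[-0.3,0,0],"yaw":0},{"travel":[-0.3,0,0],"yaw":-0.25},{"travel":[-0.3,0,0],"yaw":-0.5},{"travel":[-0.3,0,0],"yaw":-0.75},{"travel":[-0.3,0,0],"yaw":-0.9},{"travel":[-0.3,0,0],"yaw":-0.9}]}}

```text
t: 42.65
ee_pos: [0.4259, -0.1216, 0.0927]
ee_rot: [-0.367, 0.604, 0.367, 0.604]
ft_force: [0.2, 0.9, -0.7]
opening: 0.575
```

{"name": "arm_command", "arguments": {"series": [{"travel":[0,0,0],"yaw":-0.25},{"travel":[0,0,0],"yaw":-0.5},{"travel":[0,0,0],"yaw":-0.75},{"travel":[0,0,0],"yaw":-0.915},{"travel":[0,0,0],"yaw":-0.915}]}}

```text
t: 43.15
ee_pos: [0.4259, -0.1216, 0.0927]
ee_rot: [-0.499, 0.501, 0.5, 0.501]
ft_force: [0.5, -0.4, -1.1]
opening: 0.576
```

```bash
python3 - <<'E'
from h import *
go([.589,-.044,.0155],90)
E
```

```text
t 43.15 p [ 0.4259 -0.1216  0.0927] open 0.576 F [ 0.5 -0.4 -1.1]
[[-0.    -1.     0.002]
 [ 0.     0.002  1.   ]
 [-1.     0.     0.   ]]
-> [ 0.589 -0.044  0.016] travel [ 0.257 -0.543  0.26 ] yaw -0.004
```

{"name": "arm_command", "arguments": {"series": [{"travel":[0,-0.08,0.04],"yaw":0},{"travel":[0,-0.2,0.1],"yaw":0},{"travel":[0,-0.34,0.17],"yaw":0},{"travel":[0,-0.46,0.23],"yaw":0},{"travel":[0,-0.543,0.26],"yaw":0},{"travel":[0,-0.543,0.26],"yaw":0},{"travel":[0,-0.543,0.26],"yaw":0},{"travel":[0.08,-0.543,0.26],"yaw":0},{"travel":[0.16,-0.543,0.26],"yaw":0},{"travel":[0.21,-0.543,0.26],"yaw":0},{"travel":[0.24,-0.543,0.26],"yaw":0},{"travel":[0.256,-0.543,0.26],"yaw":0},{"travel":[0.26,-0.543,0.26],"yaw":0},{"travel":[0.26,-0.543,0.26],"yaw":0},{"travel":[0.26,-0.543,0.26],"yaw":0}]}}

```text
t: 44.65
ee_pos: [0.5892, -0.0439, 0.0153]
ee_rot: [-0.5, 0.5, 0.499, 0.501]
ft_force: [0.4, 0.7, -0.9]
opening: 0.576
```

{"name": "arm_command", "arguments": {"series": [{"travel":[0,0,0],"yaw":0},{"travel":[0,0,0],"yaw":0},{"travel":[0,0,0],"yaw":0},{"travel":[0,0,0],"yaw":0},{"travel":[0,0,0],"yaw":0},{"travel":[-0.08,0,0],"yaw":0},{"travel":[-0.2,0,0],"yaw":0},{"travel":[-0.35,0,0],"yaw":0},{"travel":[-0.5,0,0],"yaw":0},{"travel":[-0.5,0,0],"yaw":0}], "grip": 0.8}}

```text
t: 45.65
ee_pos: [0.5911, -0.0441, 0.1704]
ee_rot: [0.502, -0.498, -0.497, -0.502]
ft_force: [0.1, 0.5, 0.4]
opening: 0.801
```

```bash
python3 - <<'E'
from h import *
cv2.imwrite('pics/side_e.png',bot.capture("side"))
im=cv2.imread("pics/side_e.png");cv2.imwrite('pics/v10.png',cv2.resize(im[130:330,150:430],(800,571),interpolation=3))
go([.34,.315,.165],90)
E
```

```text
t 45.7 p [ 0.5899 -0.044   0.1675] open 0.797 F [ 0.1  0.5 -1. ]
[[ 0.005 -1.     0.001]
 [-0.001  0.001  1.   ]
 [-1.    -0.005 -0.001]]
-> [0.34  0.315 0.165] travel [0.003 0.834 1.196] yaw -0.002
```

View pics/v10.png

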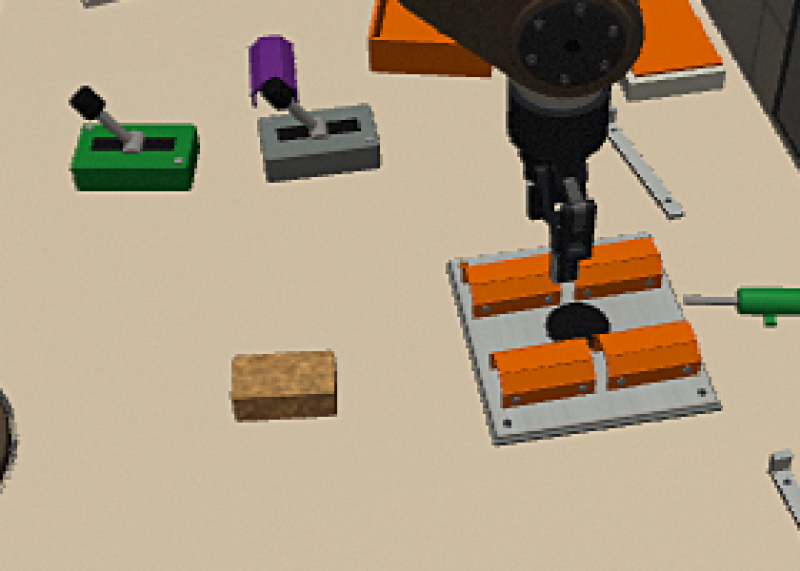

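All four shells are on the plate, side by side and arch up, and the lever is still OFF. Now I switch it on from the -x side.

{"name": "arm_command", "arguments": {"series": [{"travel":[0,0.4,0.6],"yaw":0},{"travel":[0,0.4,0.6],"yaw":0},{"travel":[0,0.4,0.6],"yaw":0},{"travel":[0,0.4,0.6],"yaw":0},{"travel":[0,0.4,0.6],"yaw":0},{"travel":[0,0.4,0.6],"yaw":0}], "grip": 0}}

```text
t: 46.3
ee_pos: [0.4674, 0.1379, 0.1638]
ee_rot: [-0.5, 0.5, 0.501, 0.499]
ft_force: [0.3, 0.3, -0.1]
opening: -0.002
```

{"name": "arm_command", "arguments": {"series": [{"travel":[0,0.42,0.595],"yaw":0},{"travel":[0,0.42,0.595],"yaw":0},{"travel":[0,0.42,0.595],"yaw":0},{"travel":[0,0.42,0.595],"yaw":0},{"travel":[0,0.42,0.595],"yaw":0},{"travel":[0,0.42,0.595],"yaw":0},{"travel":[0,0.42,0.595],"yaw":0}]}}

```text
t: 47.0
ee_pos: [0.3439, 0.3144, 0.1641]
ee_rot: [-0.5, 0.5, 0.5, 0.5]
ft_force: [-0.3, 0.0, 0.1]
opening: -0.004
```

```bash
python3 - <<'E'
from h import *
go([.345,.315,.075],90)
E
```

```text
t 47.0 p [0.3439 0.3144 0.1641] open -0.004 F [-0.3  0.   0.1]
[[-0.001 -1.     0.001]
 [-0.001  0.001  1.   ]
 [-1.     0.001 -0.001]]
-> [0.345 0.315 0.075] travel [ 0.297 -0.004  0.002] yaw -0.001
```

{"name": "arm_command", "arguments": {"series": [{"travel":[0.1,0,0],"yaw":0},{"travel":[0.22,0,0],"yaw":0},{"travel":[0.3,0,0],"yaw":0},{"travel":[0.3,0,0],"yaw":0},{"travel":[0.3,-0.08,0],"yaw":0},{"travel":[0.3,-0.14,0],"yaw":0},{"travel":[0.3,-0.19,0],"yaw":0},{"travel":[0.3,-0.24,0],"yaw":0},{"travel":[0.3,-0.28,0],"yaw":0},{"travel":[0.3,-0.3,0],"yaw":0},{"travel":[0.3,-0.3,0],"yaw":0},{"travel":[0.3,-0.2,0],"yaw":0},{"travel":[0.1,-0.1,0],"yaw":0},{"travel":[-0.1,0,0],"yaw":0},{"travel":[-0.3,0,0],"yaw":0},{"travel":[-0.3,0,0],"yaw":0},{"travel":[-0.3,0,0],"yaw":0}]}}

```text
t: 48.7
ee_pos: [0.3431, 0.3158, 0.2596]
ee_rot: [-0.501, 0.497, 0.5, 0.503]
ft_force: [0.0, 1.2, -0.4]
opening: -0.003
```

```bash
python3 - <<'E'
from fit import *
st()
ims={c:bot.capture(c) for c in("scene","side")}
cv2.imwrite("pics/v11.png",cv2.resize(ims["side"][110:430,150:560],(769,600),interpolation=3));cv2.imwrite("pics/scene_f.png",ims["scene"])
for k in((.589,-.044),(.589,.066),(.685,.066),(.685,-.044)):
    o=fit_shell(ims,k,z=.028,yaws=[0]);print(o.x.round(3),round(o.fun,3))
E
```

```text
t 48.7 p [0.3431 0.3158 0.2596] open -0.003 F [ 0.   1.2 -0.4]
[[ 0.007 -1.    -0.   ]
 [ 0.005 -0.     1.   ]
 [-1.    -0.007  0.005]]
[ 0.587 -0.044 -0.003] 0.35
[ 0.588  0.066 -0.024] 0.147
[ 0.686  0.066 -0.027] 0.139
[ 0.684 -0.044 -0.005] 0.345
```

View pics/v11.png

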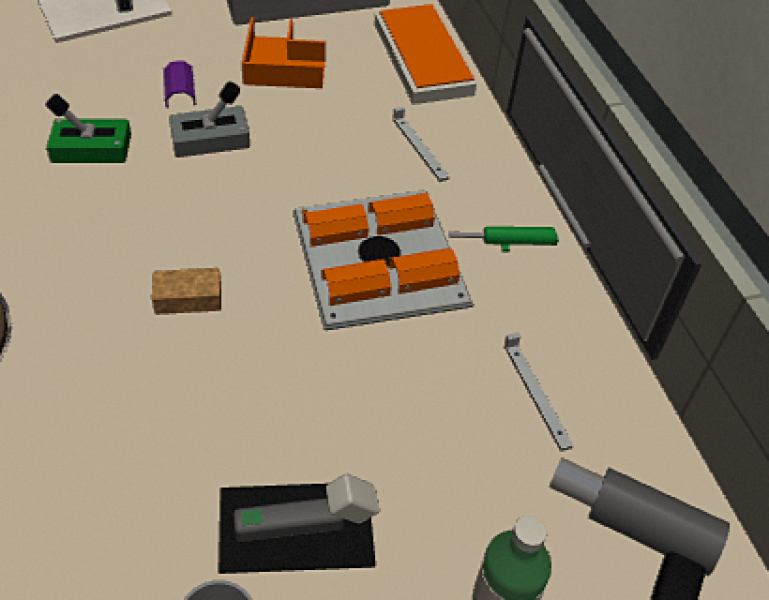

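Picture: the grey lever leans to +x at (230,92), so it is ON. All four shells are on the plate, the wand lies flat on its mat, and the other things are where they were. I hand the job in.

```bash
python3 -c "
from workcell import bot
print(bot.finish_job())"
```

```text
the job is handed in; nothing more can be done
None
```

The job is done in the order asked and handed in at about 49 s of the 192 s. No verdict was reported.

- **Isolator off:** I pushed the grey isolator to OFF first. The picture showed its lever leaning to the robot's side.
- **Thermometer:** I held it still for about 4 s, aimed at the black spot from about 10 cm, then laid it back flat on its mat. The aim comes from the estimated grip and the known lens position. The side picture agreed to about 4 px (12 px in the scene view, going by the network's estimate), but I had no direct reading of where it pointed.
- **Shells:** All four orange shells are on the plate in a 2 x 2 layout, arch up, with gaps of about 12 mm and 60 mm. One had been knocked aside early on and was measured again before I gripped it.
- **Isolator on:** I switched it on last. The final picture shows the lever leaning away from the robot.

**Last checks:** The fitted shell positions were within 2 mm of their targets. The fit for the two shells on the -y side was poor (cost 0.35 against 0.14 for the others), I think because they run together in one view; both pictures show them separate and flat. The other things show no sign of having moved in the last side picture, and the gripper was clear of everything. One move call was refused for a missing yaw and repeated; nothing moved because of it.

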